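Put away the turned plugs and clear the waste

ROBOT

A 7-joint arm with a two-finger parallel gripper is mounted at the origin on the work surface. World frame = base frame: x ahead of the robot, y to its left, z up, the work surface at z = 0. Lengths are in mm, angles in degrees, forces in N, time in s.
With the tool pointing down it reaches from about 400 to 850 mm from the base axis. Payload 4.4 kg.
Tool frame: the origin (TCP) lies at the very end of the fingers, on their centre line; the grasp point (between the pads) lies 19 mm behind it; z points along the fingers, y is the line along which they close (so a half turn about z gives the same grasp; the last joint's range is limited). The gripper opens to 94 mm and grips with 3 to 60 N. Pads are 16 mm wide; open, the fingers measure 119 mm over their backs; the gripper's body (75 mm by 177 mm) begins 78 mm behind the grasp point.
Start: joints at [67.62, 36.005, 2.206, 86.941, -1.547, 57.084, -1.146], TCP at [207.456, -616.019, 205.478] pointing down, gripper open.
Joint ranges: [-175.42, 175.42], [-21.48, 121.26], [-71.46, 75.88], [10.55, 141.38], [-63.04, 243.04], [13.31, 113.54], [-168.57, 168.57]. Speed limits (degrees/s): [147.25, 147.25, 180, 180, 180, 180, 180].

INTERFACE

Orientations are given as [roll, pitch, yaw] about the fixed x, y, z axes, in that order (R = Rz(yaw) Ry(pitch) Rx(roll)).
In Python, from plant import manip gives the robot as it stands.
- The arm moves only by the tool jog_arm, never from a script. Its argument "targets" is a list of rows, each an object of numbers: "rx", "ry", "rz": the turn, a rotation vector about the tool's x, y, z in degrees; "dx", "dy", "dz": the shift along the tool's x, y, z in m; "claw": the opening, from -1 (shut) to 1 (fully open). A call has 1 to 20 rows; each row shifts and turns the commanded pose from where the row before left it, along the tool's axes as they then stand; what a row does not reach is not made up. A row lasts 1/10 s, in which the tool goes at most 50 mm and 8.59 degrees, less where a joint would pass 70% of its speed; a pose out of reach is approached as far as the arm can. A call with a gripper value outside its range is refused whole. The fingers move at their own pace and stop on an object; "newtons" is the grip in N (left out, the last holds). Time passes only in rows, so rows that do not move let the fingers close. It gives the time, the measured TCP pose, the force, the opening and the grip force at its end, in the units of the state.
- manip.get_obs(): the state, without advancing time (a new reading comes with each control period).
- manip.grab_frame(name): name is "scene" or "side" or "wrist"; returns a dict with "pixels" (384x512x3 uint8, red, green, blue), "fx", "fy", "cx", "cy" (pixels), "dist_coeffs" ([k1, k2, p1, p2, k3] as OpenCV has them; the pictures are not rectified), "world_to_cam" (4x4, takes a point from world to camera coordinates); the wrist camera has in their place "tool_from_camera" (4x4, takes a point from camera to tool coordinates, whose origin is the TCP and whose axes are the flange's). Camera axes: x right, y down, z forward; pixel columns grow to the right and rows downward; lengths in mm; the calibration is good to about 2 mm. A picture is of the moment at which its call begins: read the wrist's pose just before it. There is no depth.
- manip.sign_off(): hands the job in; it is judged then, once.
The state is a dict: "time": time; "joints": joint angles; "qvel": joint speeds; "joint_efforts": joint torques, N m; "tcp_pos": TCP position; "tcp_rot": TCP orientation; "ft_force": force on the tool from outside, world axes, zero at the start; "ft_torque": the same for the moment, N m; "width": finger opening in mm; "grasp_force": force on a finger pad.
Only numpy, scipy, OpenCV 4.12 (cv2) and the standard library are available. Lean on these libraries where they do the work, as an engineer would, in place of code of your own. Each camera call takes 0.05 s, during which the arm holds its last target. There are 200 camera calls.

TASK

First clear the waste: tip the tray so that its rectangular offcuts slide into the scrap box, and get any offcuts lying about on the bench into the box as well. Then set the funnel in the jar, pour the round plugs from the scoop through it, and get the stray round plugs from the bench into the jar through the funnel too. When all the plugs are in, lift the funnel out and stand it on its neck on the bench, with the tray and the scoop set down flat on the bench too; keep the jar upright and do not disturb the carving gouge.

Things in the scene. Friction and masses are not known exactly. Their poses are not given: they have to be found in the camera images.
- plug1: tapered round hardwood plug, 25 mm across its wide end, 22 mm across its narrow end, 26 mm long, 11 g; origin at its centre, z along its axis towards the narrow end. Starts standing in the scoop; may be absent
- plug2: tapered round hardwood plug, 25 mm across its wide end, 22 mm across its narrow end, 26 mm long, 11 g; origin at its centre, z along its axis towards the narrow end. Starts standing in the scoop; may be absent
- plug3: tapered round hardwood plug, 25 mm across its wide end, 22 mm across its narrow end, 26 mm long, 11 g; origin at its centre, z along its axis towards the narrow end. Starts standing in the scoop; may be absent
- plug4: tapered round hardwood plug, 25 mm across its wide end, 22 mm across its narrow end, 26 mm long, 11 g; origin at its centre, z along its axis towards the narrow end. Starts standing in the scoop; may be absent
- plug5: tapered round hardwood plug, 25 mm across its wide end, 22 mm across its narrow end, 26 mm long, 11 g; origin at its centre, z along its axis towards the narrow end. A stray: starts standing on the bench near the robot; may be absent
- plug6: tapered round hardwood plug, 25 mm across its wide end, 22 mm across its narrow end, 26 mm long, 11 g; origin at its centre, z along its axis towards the narrow end. A stray: starts standing on the bench near the robot; may be absent
- plug7: tapered round hardwood plug, 25 mm across its wide end, 22 mm across its narrow end, 26 mm long, 11 g; origin at its centre, z along its axis towards the narrow end. A stray: starts standing on the bench near the robot; may be absent
- offcut1: rectangular waste block (offcut) of the same wood, 40 x 26 x 22 mm (x, y, z), 16 g; origin at its centre. Starts lying on the tray
- offcut2: rectangular waste block (offcut) of the same wood, 40 x 26 x 22 mm (x, y, z), 16 g; origin at its centre. Starts lying on the tray
- offcut3: rectangular waste block (offcut) of the same wood, 40 x 26 x 22 mm (x, y, z), 16 g; origin at its centre. Starts lying on the tray
- offcut4: rectangular waste block (offcut) of the same wood, 40 x 26 x 22 mm (x, y, z), 16 g; origin at its centre. A stray: starts lying on the bench near the robot; may be absent
- offcut5: rectangular waste block (offcut) of the same wood, 40 x 26 x 22 mm (x, y, z), 16 g; origin at its centre. A stray: starts lying on the bench near the robot; may be absent
- tray: plywood tray, 160 mm long (x), 150 mm wide (y), floor 8 mm thick, 0.25 kg, loose. Origin: centre of its underside; x points to its open end, which has no wall. The back wall, at x = -80 to -68 mm, stands 50 mm above the underside (12 mm thick: good to grip across, from above); side walls 8 mm thick, 28 mm high. Offcuts slide on it from a tilt of 26 to 36 degrees
- tray_lip (a point): middle of the tray's open end, on the floor's upper face (80 mm ahead of the tray's origin, 8 mm above its underside); axes as the tray's
- scrap_box: open wooden scrap box, fixed to the bench, 200 x 170 mm outside (x, y), 90 mm high, walls 9 mm, nothing in it at the start. Origin: centre of its underside
- scoop: sheet-steel hand scoop, wooden handle, 0.22 kg, loose. Origin: centre of the bowl's underside; x to the pouring lip. Bowl 100 mm wide, 42 mm high at the back (x = -55 mm); floor flat to x = +20 mm, then rising 8.5 mm and narrowing to the 86 mm wide lip at x = +75 mm; sheet 2.5 mm. Handle straight back from x = -57 to -155 mm, 18 mm wide, 15 mm high, axis 34 mm above the underside
- scoop_grip (a point): on the axis of the scoop's handle, 112 mm behind the scoop's origin and 34 mm above its underside; axes as the scoop's. Good to grip across (18 mm), from above
- scoop_lip (a point): middle of the scoop's pouring lip (75 mm ahead of its origin, 11 mm above its underside); axes as the scoop's. Plugs slide or roll out by a tilt of 45 to 55 degrees
- jar: straight round glass jar, loose, 0.42 kg, 84 mm outside diameter, wall 4 mm (76 mm mouth), 115 mm high, inner floor at 6 mm, standing on the bench, empty. Origin: centre of its underside
- funnel: aluminium jar funnel, 0.16 kg, loose, 67 mm high: neck 70 mm outside, 64 mm inside up to 24 mm, then a cone (wall 3 mm) to the 136 mm wide mouth. Flat level handle, 16 mm wide, 12 mm thick, at its mouth from x = 66 to 118 mm. Starts standing on its neck on the bench. Origin: centre of the neck's lower end. In the jar its cone rests on the jar's rim, origin 87 mm above the jar's underside
- funnel_mouth (a point): centre of the funnel's mouth, 67 mm above its lower end; axes as the funnel's
- funnel_grip (a point): on the axis of the funnel's handle, 98 mm out along x from the funnel's axis, 60 mm above its lower end; axes as the funnel's. Good to grip across (16 mm), from above
- gouge: bystander: carving gouge with a wooden handle, 225 mm long along x (from -130 to +95 mm), 29 mm high, lying loose on the bench. Origin: under the ferrule, on the bench; blade to +x

How it is judged:
By the outcome, as a careful person would: the job done as asked, in the order asked, and still so for the second after the job is handed in, with the robot touching nothing.
Of plug1, plug2, plug3, plug4 only 2 to 4 are there at a start; the rules pass over those that are not, and their reading is None.
Of plug5, plug6, plug7 only 2 to 3 are there at a start; the rules pass over those that are not, and their reading is None.
Of offcut4, offcut5 only 1 to 2 are there at a start; the rules pass over those that are not, and their reading is None.
At some moment in a run one of plug5, plug6, plug7, offcut4, offcut5 may be knocked a few centimetres aside while the robot is not near it.
It also fails if it takes over 210 s, if anything falls off the work surface, if the arm or the gripper's body presses on something with over 40 N, if the wrist force passes 120 N, or if a joint passes its speed limit or range.

## Working session

There is one attempt and no reset: what is moved stays moved. The work goes in short steps, Python scripts to look and compute and a tool call to move; the robot and the scene stay as the last step left them, time stands still between calls to the robot, and variables do not carry over. Pictures are saved under pics/ and viewed, at most 14 in all, crops included, and the job is handed in when it is done.

Besides the shell and the picture viewer there is one more tool, called after "Call:" as name(argument=value, ...), one argument or row to a line, values as JSON. jog_arm: Moves the arm, as the interface text tells. Its arguments: {"type":"object","properties":{"targets":{"type":"array"},"newtons":{"type":"number"}},"required":["targets"]}

```bash
ls; mkdir -p pics; python3 - <<'E'
from plant import manip
import cv2,numpy as np
print(manip.get_obs())
for n in ["scene","side","wrist"]:
    f=manip.grab_frame(n); np.savez(f"pics/{n}0.npz",**f)
    cv2.imwrite(f"pics/{n}0.png",cv2.resize(f["pixels"][:,:,::-1],(800,600),interpolation=cv2.INTER_CUBIC))
    print({k:np.round(v,3).tolist() for k,v in f.items() if k!="pixels"})
E
```

```text
pics
{'time': 0.0, 'joints': array([67.62139625, 36.05476394,  2.20242267, 86.99362733, -1.546355  ,
       57.08515058, -1.14423065]), 'qvel': array([ 0.09451847,  0.00265889, -0.07314712,  0.01651973,  0.06012006,
        0.00432717, -0.00486042]), 'joint_efforts': array([ 4.74960489e-04, -5.49720883e+01,  1.14356194e+00, -1.86632216e+01,
       -5.22153766e-02,  2.36978126e-02,  1.20066261e-04]), 'tcp_pos': array([ 207.23447867, -615.39395849,  204.61429716]), 'tcp_rot': array([-1.79896141e+02,  1.55913026e-03,  1.86107393e+01]), 'ft_force': array([-0.18548894, -0.62764161, -0.78216857]), 'ft_torque': array([-0.03707145,  0.02213938, -0.03681806]), 'grasp_force': 0.0, 'width': 94.3139083158032}
{'fx': 348.29, 'fy': 348.29, 'cx': 260.637, 'cy': 194.884, 'dist_coeffs': [-0.065, 0.0, 0.0, 0.0, 0.0], 'world_to_cam': [[-0.215, 0.977, -0.01, 109.5], [0.585, 0.121, -0.802, -242.879], [-0.782, -0.179, -0.597, 1354.55], [0.0, 0.0, 0.0, 1.0]]}
{'fx': 472.179, 'fy': 472.179, 'cx': 248.641, 'cy': 196.499, 'dist_coeffs': [-0.007, 0.0, 0.0, 0.0, 0.0], 'world_to_cam': [[0.998, -0.059, 0.005, -499.136], [-0.041, -0.758, -0.652, 76.276], [0.042, 0.65, -0.759, 1464.024], [0.0, 0.0, 0.0, 1.0]]}
{'fx': 289.868, 'fy': 289.868, 'cx': 259.763, 'cy': 192.386, 'dist_coeffs': [-0.05, 0.0, 0.0, 0.0, 0.0], 'tool_from_camera': [[0.001, -0.974, -0.227, 65.387], [1.0, 0.001, -0.001, 0.221], [0.001, -0.227, 0.974, -178.947], [0.0, 0.0, 0.0, 1.0]]}
```

View pics/scene0.png

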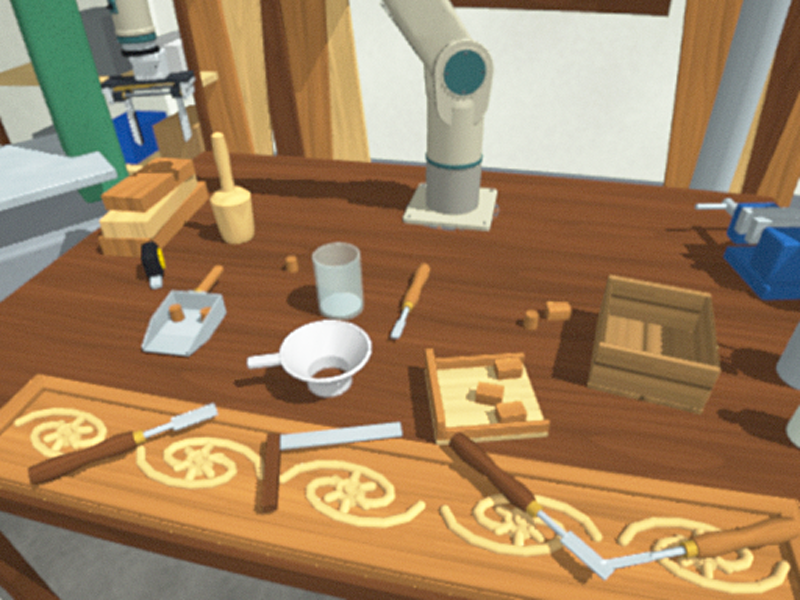

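View pics/side0.png

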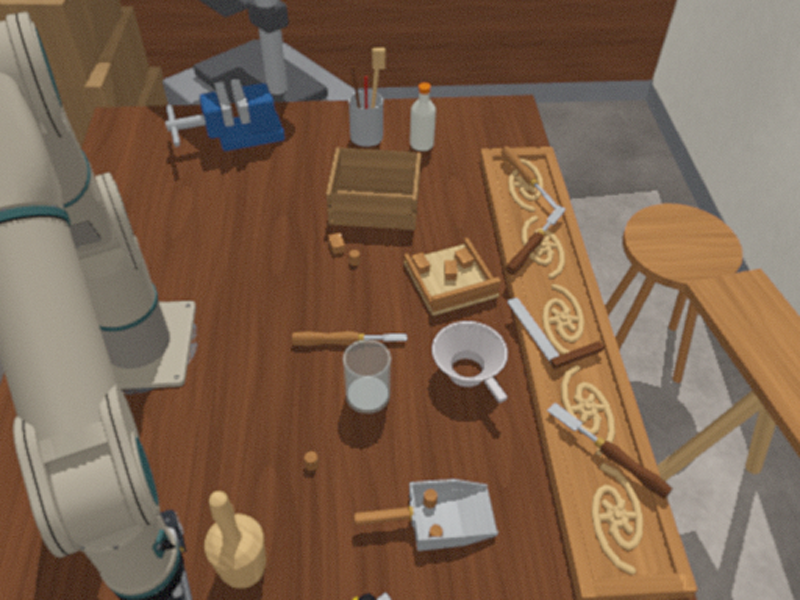

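The scene picture shows the scoop at (185,320) with 2 plugs, the jar at (338,280), the funnel at (325,355), the tray at (487,395), the box at (655,340), the gouge at (410,300) and strays at (291,264), (530,320) and (558,310). The side picture shows the same things: jar (367,378), funnel (470,355), tray (452,278), box (375,190), scoop (452,515), strays (311,461), (354,257) and (337,243).

```bash
cat > h.py <<'E'
import numpy as np,cv2
from scipy.spatial.transform import Rotation as R
def load(n): return dict(np.load(f"pics/{n}.npz"))
def Kd(f): return np.array([[f["fx"],0,f["cx"]],[0,f["fy"],f["cy"]],[0,0,1.]],float),np.array(f["dist_coeffs"],float)
def w2c(f):
    if "world_to_cam" in f: return f["world_to_cam"]
    T=np.eye(4); T[:3,:3]=R.from_euler("xyz",f["rot"],degrees=True).as_matrix(); T[:3,3]=f["pos"]
    return np.linalg.inv(T@f["tool_from_camera"])
def ray(f,uv):
    K,d=Kd(f); n=cv2.undistortPoints(np.array(uv,float).reshape(-1,1,2),K,d).reshape(-1,2)
    M=np.linalg.inv(w2c(f)); D=np.c_[n,np.ones(len(n))]@M[:3,:3].T
    return M[:3,3],D/np.linalg.norm(D,axis=1)[:,None]
def atz(f,uv,z):
    o,D=ray(f,uv); z=np.broadcast_to(z,len(D)); return o+D*((z-o[2])/D[:,2])[:,None]
def tri(f1,uv1,f2,uv2):
    o1,D1=ray(f1,uv1); o2,D2=ray(f2,uv2); out=[]
    for a,b in zip(D1,D2):
        t=np.linalg.lstsq(np.c_[a,-b],o2-o1,rcond=None)[0]; p,q=o1+a*t[0],o2+b*t[1]
        out.append(np.r_[(p+q)/2,np.linalg.norm(p-q)])
    return np.array(out)
def proj(f,P):
    T=w2c(f);K,d=Kd(f); return cv2.projectPoints(np.array(P,float).reshape(-1,1,3),T[:3,:3],T[:3,3],K,d)[0].reshape(-1,2)
def up(uv,s=1.5625,x0=0,y0=0): # picture pixel -> raw pixel
    return (np.array(uv,float)+.5)/s-.5+[x0,y0]
def shot(cam,name):
    from plant import manip
    o=manip.get_obs(); f=manip.grab_frame(cam); f["pos"]=o["tcp_pos"]; f["rot"]=o["tcp_rot"]
    np.savez(f"pics/{name}.npz",**f); return f
def crop(f,name,x0,y0,w,h,s):
    im=f["pixels"][y0:y0+h,x0:x0+w,::-1]
    cv2.imwrite(f"pics/{name}.png",cv2.resize(im,None,fx=s,fy=s,interpolation=cv2.INTER_CUBIC))
E
python3 - <<'E'
from h import *
s=load("scene0");d=load("side0")
print(np.round(tri(s,up([(291,264),(530,320),(558,310)]),d,up([(311,461),(354,257),(337,243)]))))
# montages x4-ish
def tile(f,x0,y0,w,h,s): return cv2.resize(f["pixels"][y0:y0+h,x0:x0+w,::-1],None,fx=s,fy=s,interpolation=cv2.INTER_CUBIC)
cv2.imwrite("pics/a.png",tile(s,85,145,200,150,4))
cv2.imwrite("pics/b.png",tile(s,265,145,200,150,4))
cv2.imwrite("pics/c.png",tile(d,180,85,160,150,4))
cv2.imwrite("pics/e.png",tile(d,180,205,160,150,4))
E
```

```text
[[ 347. -283.   14.    0.]
 [ 437.  209.   14.    2.]
 [ 399.  256.   14.    2.]]
```

View pics/c.png

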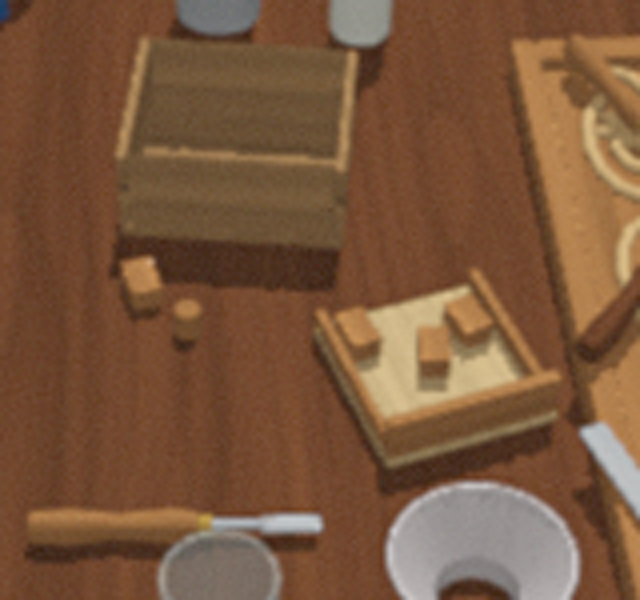

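View pics/e.png

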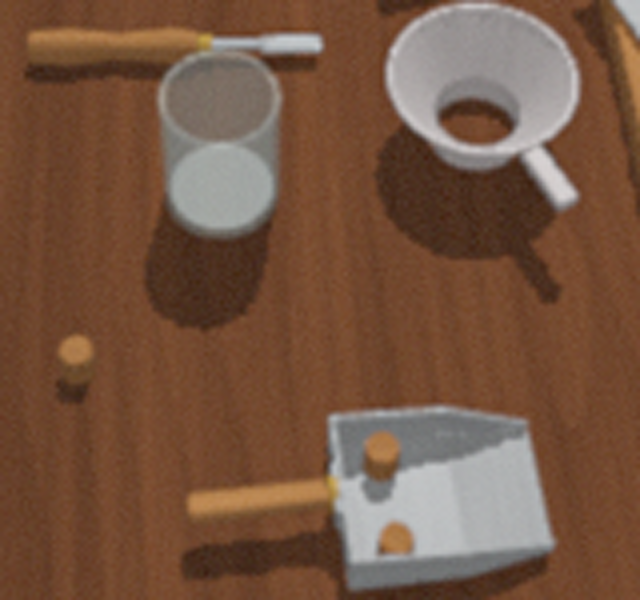

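View pics/b.png

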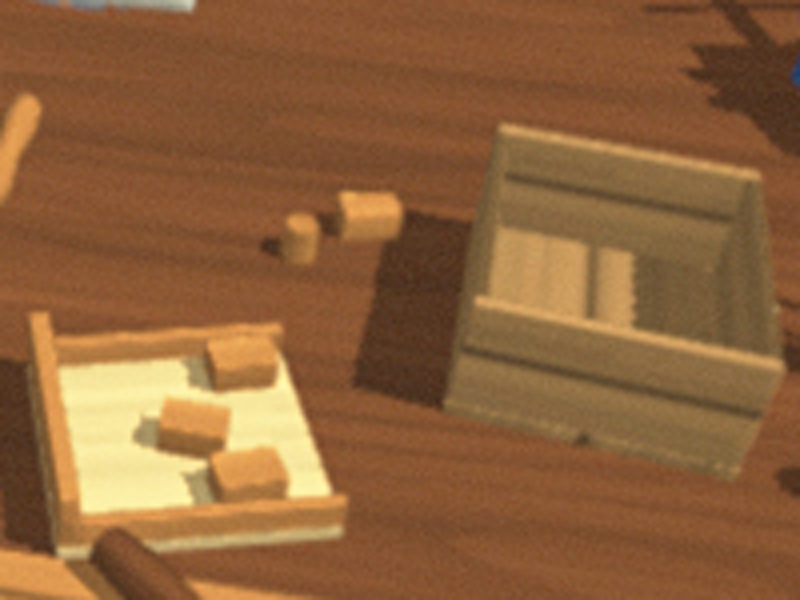

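View pics/a.png

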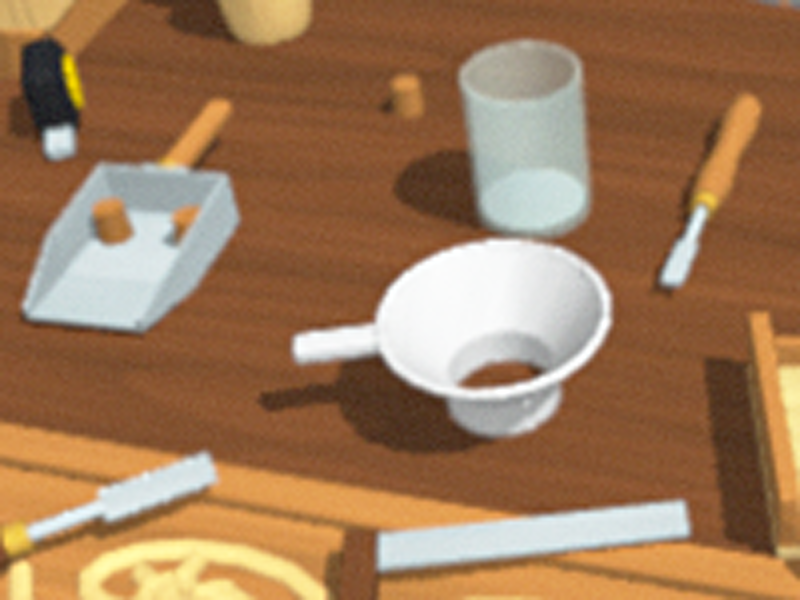

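The crops show clean corners for the tray, box, scoop, funnel and jar. I count two plugs in the scoop, two stray plugs and one stray offcut. Next I fit the poses from both views.

```bash
cat > fit.py <<'E'
from h import *
from scipy.optimize import least_squares
s=load("scene0");d=load("side0")
A=lambda p:up(p,4,85,145); B=lambda p:up(p,4,265,145); C=lambda p:up(p,4,180,85); E=lambda p:up(p,4,180,205)
def pose(p,P):
    c,n=np.cos(p[2]),np.sin(p[2]); P=np.array(P,float); return np.c_[P[:,0]*c-P[:,1]*n+p[0],P[:,0]*n+P[:,1]*c+p[1],P[:,2]+(p[3] if len(p)>3 else 0)]
def fit(obs,p0,name):
    f=lambda p:np.concatenate([(proj(cam,pose(p,P))-uv).ravel() for cam,P,uv in obs])
    for q in (p0,p0+[0]):
        r=least_squares(f,q,loss="soft_l1"); x=r.x.copy(); x[2]=np.degrees(x[2]); print(name,np.round(x,1),"rms",round(np.sqrt(np.mean(f(r.x)**2)),2))
    return r.x
fit([(s,[(-80,75,50),(-80,-75,0),(80,-75,0),(80,-75,28),(80,75,28)],B([(38,313),(60,555),(345,535),(345,497),(280,325)])),
     (d,[(-80,75,50),(-80,-75,50),(-80,75,0),(-80,-75,0),(80,75,28),(80,-75,28)],C([(383,430),(557,378),(388,467),(555,412),(320,312),(472,272)]))],[530,100,1.8],"tray")
fit([(s,[(-155,0,34),(-55,-50,42),(-55,50,42),(75,-43,11),(75,43,11)],A([(222,105),(100,165),(232,178),(25,318),(143,328)])),
     (d,[(-155,0,34),(-55,50,42),(-57,0,34),(75,-43,11)],E([(190,507),(330,415),(335,489),(553,548)]))],[530,-350,0],"scoop")
print("box",np.round(tri(s,B([(500,125),(475,300),(782,370),(760,172),(447,410)]),d,C([(120,158),(342,170),(357,52),(145,38),(340,247)]))))
fit([(s,[(-100,-85,90),(100,-85,90),(100,85,90),(-100,85,90),(100,-85,0)],B([(500,125),(475,300),(782,370),(760,172),(447,410)])),
 (d,[(-100,-85,90),(100,-85,90),(100,85,90),(-100,85,90),(100,-85,0),(-100,-85,0)],C([(120,158),(342,170),(357,52),(145,38),(340,247),(120,237)]))],[500,350,0],"box")
t=np.linspace(0,2*np.pi,90)
def circ(obs,r,z,name,tips=None):
    def f(p):
        P=np.c_[p[0]+r*np.cos(t),p[1]+r*np.sin(t),np.full(90,z+p[3])]; o=[]
        for cam,bb in obs:
            q=proj(cam,P); o.append(np.r_[q.min(0),q.max(0)]-bb.ravel())
        if tips:
            for cam,uv in tips: o.append((proj(cam,pose(p,[(118,0,60)]))-uv).ravel())
        return np.concatenate(o)
    r_=least_squares(f,[560,-100,-1,0]); x=r_.x; x[2]=np.degrees(x[2]); print(name,np.round(x,1),np.round(r_.fun,1))
circ([(s,A([(377,240),(610,397)])),(d,E([(386,5),(580,143)]))],68,67,"funnel",[(s,A([(294,350)])),(d,E([(567,203)]))])
circ([(s,A([(460,40),(582,112)])),(d,E([(158,52),(282,150)]))],42,115,"jar")
print("gouge",np.round(tri(s,A([(748,100),(672,285),(708,200)]),d,E([(28,47),(322,44),(205,43)]))))
print("strays",np.round(tri(s,np.r_[A([(406,96)]),B([(300,240),(370,215)])],d,np.r_[E([(75,360)]),C([(186,322),(142,286)])])))
print("plugs in scoop",np.round(tri(s,A([(112,222)]),d,E([(380,455)]))))
E
python3 fit.py
```

```text
tray [637.2 146.  107.4] rms 1.0
tray [ 6.371e+02  1.461e+02  1.074e+02 -4.000e-01] rms 1.0
scoop [ 573.4 -393.7 1803.3] rms 0.56
scoop [ 5.7360e+02 -3.9370e+02  1.8034e+03  7.0000e-01] rms 0.55
box [[384. 333.  91.   2.]
 [574. 305.  91.   0.]
 [601. 469.  90.   2.]
 [408. 497.  92.   2.]
 [575. 306.   1.   2.]]
box [489.4 402.6  -8.4] rms 0.74
box [ 4.895e+02  4.025e+02 -8.400e+00  2.000e-01] rms 0.74
funnel [645.4 -96.4 -67.3   3. ] [ 0.5  0.7 -0.2 -0.5  1.1 -0.9 -0.6  1.8  0.2 -0.6  0.3 -0.5]
jar [ 451.8 -141.2  -57.4   -1.7] [-0.3  1.2 -0.2 -0.8  0.1 -0.2 -0.5 -0.3]
gouge [[307. -10.  18.   4.]
 [534. -17.  13.   2.]
 [443. -13.  17.   4.]]
strays [[ 346. -283.   14.    1.]
 [ 435.  209.   11.    2.]
 [ 398.  257.   12.    4.]]
plugs in scoop [[ 559. -393.   42.   42.]]
```

Call:
jog_arm(
  targets=[
    {"dx": 0.036, "dy": -0.0284},
    {"dx": 0.036, "dy": -0.0284},
    {"dx": 0.036, "dy": -0.0284},
    {"dx": 0.036, "dy": -0.0284},
    {"dx": 0.036, "dy": -0.0284},
    {"dx": 0.036, "dy": -0.0284},
    {"dx": 0.036, "dy": -0.0284},
    {"dx": 0.036, "dy": -0.0284},
    {"dx": 0.036, "dy": -0.0284},
    {"dx": 0.036, "dy": -0.0284},
    {"dx": 0.036, "dy": -0.0284},
    {"dx": 0.036, "dy": -0.0284},
    {"dx": 0.036, "dy": -0.0284},
    {"dx": 0.036, "dy": -0.0284},
    {"dx": 0.036, "dy": -0.0284},
    {"dx": 0.036, "dy": -0.0284},
    {"dx": 0.036, "dy": -0.0284},
    {"dx": 0.036, "dy": -0.0284},
    {"rz": -8.5},
    {"rz": -8.5},
  ],
)

```text
schema error: expected keys rx, ry, rz, dx, dy, dz, claw
```

Call:
jog_arm(
  targets=[
    {"rx": 0, "ry": 0, "rz": 0, "dx": 0.036, "dy": -0.0284, "dz": 0, "claw": 0},
    {"rx": 0, "ry": 0, "rz": 0, "dx": 0.036, "dy": -0.0284, "dz": 0, "claw": 0},
    {"rx": 0, "ry": 0, "rz": 0, "dx": 0.036, "dy": -0.0284, "dz": 0, "claw": 0},
    {"rx": 0, "ry": 0, "rz": 0, "dx": 0.036, "dy": -0.0284, "dz": 0, "claw": 0},
    {"rx": 0, "ry": 0, "rz": 0, "dx": 0.036, "dy": -0.0284, "dz": 0, "claw": 0},
    {"rx": 0, "ry": 0, "rz": 0, "dx": 0.036, "dy": -0.0284, "dz": 0, "claw": 0},
    {"rx": 0, "ry": 0, "rz": 0, "dx": 0.036, "dy": -0.0284, "dz": 0, "claw": 0},
    {"rx": 0, "ry": 0, "rz": 0, "dx": 0.036, "dy": -0.0284, "dz": 0, "claw": 0},
    {"rx": 0, "ry": 0, "rz": 0, "dx": 0.036, "dy": -0.0284, "dz": 0, "claw": 0},
    {"rx": 0, "ry": 0, "rz": 0, "dx": 0.036, "dy": -0.0284, "dz": 0, "claw": 0},
    {"rx": 0, "ry": 0, "rz": 0, "dx": 0.036, "dy": -0.0284, "dz": 0, "claw": 0},
    {"rx": 0, "ry": 0, "rz": 0, "dx": 0.036, "dy": -0.0284, "dz": 0, "claw": 0},
    {"rx": 0, "ry": 0, "rz": 0, "dx": 0.036, "dy": -0.0284, "dz": 0, "claw": 0},
    {"rx": 0, "ry": 0, "rz": 0, "dx": 0.036, "dy": -0.0284, "dz": 0, "claw": 0},
    {"rx": 0, "ry": 0, "rz": 0, "dx": 0.036, "dy": -0.0284, "dz": 0, "claw": 0},
    {"rx": 0, "ry": 0, "rz": 0, "dx": 0.036, "dy": -0.0284, "dz": 0, "claw": 0},
    {"rx": 0, "ry": 0, "rz": 0, "dx": 0.036, "dy": -0.0284, "dz": 0, "claw": 0},
    {"rx": 0, "ry": 0, "rz": 0, "dx": 0.036, "dy": -0.0284, "dz": 0, "claw": 0},
    {"rx": 0, "ry": 0, "rz": -8.5, "dx": 0, "dy": 0, "dz": 0, "claw": 0},
    {"rx": 0, "ry": 0, "rz": -8.5, "dx": 0, "dy": 0, "dz": 0, "claw": 0},
  ],
)

```text
time: 2.15
tcp_pos: [658.5, 77.8, 204.5]
tcp_rot: [-180.0, 0.0, 36.2]
ft_force: [0.6, -0.0, 0.2]
width: 47.1
grasp_force: 0.0
```

Call:
jog_arm(
  targets=[
    {"rx": 0, "ry": 0, "rz": -8.5, "dx": 0, "dy": 0, "dz": 0, "claw": 0},
    {"rx": 0, "ry": 0, "rz": -8.5, "dx": 0, "dy": 0, "dz": 0, "claw": 0},
    {"rx": 0, "ry": 0, "rz": -8.5, "dx": 0, "dy": 0, "dz": 0, "claw": 0},
    {"rx": 0, "ry": 0, "rz": -8.5, "dx": 0, "dy": 0, "dz": 0, "claw": 0},
    {"rx": 0, "ry": 0, "rz": -8.5, "dx": 0, "dy": 0, "dz": 0, "claw": 0},
    {"rx": 0, "ry": 0, "rz": -8.5, "dx": 0, "dy": 0, "dz": 0, "claw": 0},
    {"rx": 0, "ry": 0, "rz": -8.5, "dx": 0, "dy": 0, "dz": 0, "claw": 0},
    {"rx": 0, "ry": 0, "rz": -8.5, "dx": 0, "dy": 0, "dz": 0, "claw": 0},
    {"rx": 0, "ry": 0, "rz": -8.5, "dx": 0, "dy": 0, "dz": 0, "claw": 0},
    {"rx": 0, "ry": 0, "rz": -8.5, "dx": 0, "dy": 0, "dz": 0, "claw": 0},
    {"rx": 0, "ry": 0, "rz": -8.5, "dx": 0, "dy": 0, "dz": 0, "claw": 0},
    {"rx": 0, "ry": 0, "rz": -8.5, "dx": 0, "dy": 0, "dz": 0, "claw": 0},
    {"rx": 0, "ry": 0, "rz": -8.5, "dx": 0, "dy": 0, "dz": 0, "claw": 0},
    {"rx": 0, "ry": 0, "rz": -8.5, "dx": 0, "dy": 0, "dz": 0, "claw": 0},
    {"rx": 0, "ry": 0, "rz": -8.5, "dx": 0, "dy": 0, "dz": 0, "claw": 0},
    {"rx": 0, "ry": 0, "rz": -8.5, "dx": 0, "dy": 0, "dz": 0, "claw": 0},
    {"rx": 0, "ry": 0, "rz": -8.5, "dx": 0, "dy": 0, "dz": 0, "claw": 0},
    {"rx": 0, "ry": 0, "rz": -8.5, "dx": 0, "dy": 0, "dz": 0, "claw": 0},
    {"rx": 0, "ry": 0, "rz": -8.5, "dx": 0, "dy": 0, "dz": 0, "claw": 0},
    {"rx": 0, "ry": 0, "rz": 0, "dx": 0, "dy": 0, "dz": 0, "claw": 0},
  ],
)

```text
time: 4.15
tcp_pos: [658.2, 74.9, 204.8]
tcp_rot: [180.0, -0.1, -162.9]
ft_force: [-0.4, -0.2, 0.1]
width: 46.8
grasp_force: 0.0
```

```bash
python3 - <<'E'
from h import *
from plant import manip
f=shot("wrist","w1"); o=manip.get_obs()
print(np.round(o["joints"]),o["tcp_pos"],o["tcp_rot"])
cv2.imwrite("pics/w1.png",cv2.resize(f["pixels"][:,:,::-1],(800,600)))
P=[(-80,75,50),(-80,-75,50),(-68,0,50),(-80,0,50),(80,75,28),(80,-75,28)]
a=np.radians(107.4); P=[(637.2+x*np.cos(a)-y*np.sin(a),146+x*np.sin(a)+y*np.cos(a),z) for x,y,z in P]
print(np.round((proj(f,P)+.5)*1.5625-.5))
E
```

```text
[ 16.  44. -47.  84.  33.  67.  71.] [658.26153917  74.95156848 204.95983531] [ 1.79969343e+02 -4.40036751e-02 -1.63085536e+02]
[[397. 184.]
 [399. 380.]
 [414. 286.]
 [398. 287.]
 [605. 185.]
 [589. 368.]]
```

View pics/w1.png

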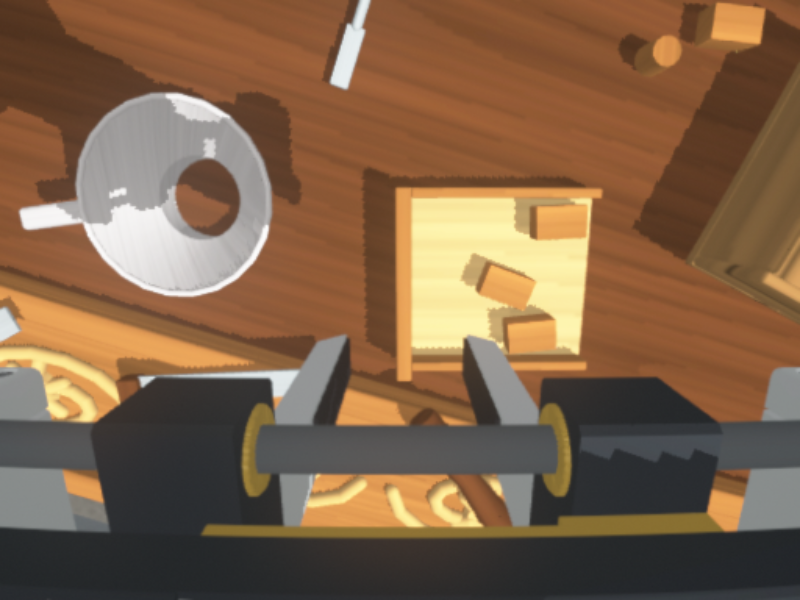

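The wrist view shows the tray's back wall from (397,188) to (399,380), matching the prediction. The three offcuts are at (558,222), (505,285) and (530,333). Next I descend and grip.

Call:
jog_arm(
  newtons=60,
  targets=[
    {"rx": 0, "ry": 0, "rz": 0, "dx": 0, "dy": 0, "dz": 0.034, "claw": 0},
    {"rx": 0, "ry": 0, "rz": 0, "dx": 0, "dy": 0, "dz": 0.034, "claw": 0},
    {"rx": 0, "ry": 0, "rz": 0, "dx": 0, "dy": 0, "dz": 0.034, "claw": 0},
    {"rx": 0, "ry": 0, "rz": 0, "dx": 0, "dy": 0, "dz": 0.034, "claw": 0},
    {"rx": 0, "ry": 0, "rz": 0, "dx": 0, "dy": 0, "dz": 0.03, "claw": 0},
    {"rx": 0, "ry": 0, "rz": 0, "dx": 0, "dy": 0, "dz": 0.02, "claw": 0},
    {"rx": 0, "ry": 0, "rz": 0, "dx": 0, "dy": 0, "dz": 0, "claw": 0},
    {"rx": 0, "ry": 0, "rz": 0, "dx": 0, "dy": 0, "dz": 0, "claw": -0.7},
    {"rx": 0, "ry": 0, "rz": 0, "dx": 0, "dy": 0, "dz": 0, "claw": -1},
    {"rx": 0, "ry": 0, "rz": 0, "dx": 0, "dy": 0, "dz": 0, "claw": -1},
    {"rx": 0, "ry": 0, "rz": 0, "dx": 0, "dy": 0, "dz": 0, "claw": -1},
    {"rx": 0, "ry": 0, "rz": 0, "dx": 0, "dy": 0, "dz": 0, "claw": -1},
    {"rx": 0, "ry": 0, "rz": 0, "dx": 0, "dy": 0, "dz": 0, "claw": -1},
    {"rx": 0, "ry": 0, "rz": 0, "dx": 0, "dy": 0, "dz": 0, "claw": -1},
    {"rx": 0, "ry": 0, "rz": 0, "dx": 0, "dy": 0, "dz": 0, "claw": -1},
    {"rx": 0, "ry": 0, "rz": 0, "dx": 0, "dy": 0, "dz": -0.01, "claw": -1},
    {"rx": 0, "ry": 0, "rz": 0, "dx": 0, "dy": 0, "dz": -0.02, "claw": -1},
    {"rx": 0, "ry": 0, "rz": 0, "dx": 0, "dy": 0, "dz": -0.02, "claw": -1},
    {"rx": 0, "ry": 0, "rz": 0, "dx": 0, "dy": 0, "dz": -0.02, "claw": -1},
    {"rx": 0, "ry": 0, "rz": 0, "dx": 0, "dy": 0, "dz": 0, "claw": -1},
  ],
)

```text
time: 6.2
tcp_pos: [659.8, 76.5, 92.1]
tcp_rot: [180.0, 0.3, -162.9]
ft_force: [-0.2, 0.7, -2.5]
width: 11.7
grasp_force: 60.0
```

Call:
jog_arm(
  targets=[
    {"rx": 0, "ry": 0, "rz": 0, "dx": 0, "dy": 0, "dz": -0.02, "claw": -1},
    {"rx": 0, "ry": 0, "rz": 0, "dx": 0, "dy": 0, "dz": -0.03, "claw": -1},
    {"rx": 0, "ry": 0, "rz": 0, "dx": 0, "dy": 0, "dz": -0.03, "claw": -1},
    {"rx": 0, "ry": 0, "rz": 0, "dx": 0, "dy": 0, "dz": -0.03, "claw": -1},
    {"rx": 0, "ry": 0, "rz": 0, "dx": 0, "dy": 0, "dz": -0.03, "claw": -1},
    {"rx": 0, "ry": 0, "rz": 0, "dx": 0.007, "dy": 0.0125, "dz": 0, "claw": -1},
    {"rx": 0, "ry": 0, "rz": 0, "dx": 0.0144, "dy": 0.0257, "dz": 0, "claw": -1},
    {"rx": 0, "ry": 0, "rz": 0, "dx": 0.0144, "dy": 0.0257, "dz": 0, "claw": -1},
    {"rx": 0, "ry": 0, "rz": 0, "dx": 0.0144, "dy": 0.0257, "dz": 0, "claw": -1},
    {"rx": 0, "ry": 0, "rz": 0, "dx": 0.0144, "dy": 0.0257, "dz": 0, "claw": -1},
    {"rx": 0, "ry": 0, "rz": 0, "dx": 0.0144, "dy": 0.0257, "dz": 0, "claw": -1},
    {"rx": 0, "ry": 0, "rz": 0, "dx": 0.0144, "dy": 0.0257, "dz": 0, "claw": -1},
    {"rx": 0, "ry": 0, "rz": 0, "dx": 0.0144, "dy": 0.0257, "dz": 0, "claw": -1},
    {"rx": 0, "ry": 0, "rz": 0, "dx": 0.0144, "dy": 0.0257, "dz": 0, "claw": -1},
    {"rx": 0, "ry": 0, "rz": 0, "dx": 0.007, "dy": 0.0125, "dz": 0, "claw": -1},
    {"rx": 0, "ry": 0, "rz": 5, "dx": 0, "dy": 0, "dz": 0, "claw": -1},
    {"rx": 0, "ry": 0, "rz": 7, "dx": 0, "dy": 0, "dz": 0, "claw": -1},
    {"rx": 0, "ry": 0, "rz": 7, "dx": 0, "dy": 0, "dz": 0, "claw": -1},
    {"rx": 0, "ry": 0, "rz": 6.5, "dx": 0, "dy": 0, "dz": 0, "claw": -1},
    {"rx": 0, "ry": 0, "rz": 0, "dx": 0, "dy": 0, "dz": 0, "claw": -1},
  ],
)

```text
time: 8.2
tcp_pos: [466.6, 256.7, 228.3]
tcp_rot: [-179.9, -0.1, 171.6]
ft_force: [-0.1, -1.1, -2.4]
width: 11.6
grasp_force: 60.0
```

Call:
jog_arm(
  targets=[
    {"rx": 3, "ry": 0, "rz": 0, "dx": 0, "dy": 0, "dz": 0, "claw": -1},
    {"rx": 4, "ry": 0, "rz": 0, "dx": 0, "dy": 0, "dz": 0, "claw": -1},
    {"rx": 4, "ry": 0, "rz": 0, "dx": 0, "dy": 0, "dz": 0, "claw": -1},
    {"rx": 4, "ry": 0, "rz": 0, "dx": 0, "dy": 0, "dz": 0, "claw": -1},
    {"rx": 4, "ry": 0, "rz": 0, "dx": 0, "dy": 0, "dz": 0, "claw": -1},
    {"rx": 4, "ry": 0, "rz": 0, "dx": 0, "dy": 0, "dz": 0, "claw": -1},
    {"rx": 4, "ry": 0, "rz": 0, "dx": 0, "dy": 0, "dz": 0, "claw": -1},
    {"rx": 4, "ry": 0, "rz": 0, "dx": 0, "dy": 0, "dz": 0, "claw": -1},
    {"rx": 4, "ry": 0, "rz": 0, "dx": 0, "dy": 0, "dz": 0, "claw": -1},
    {"rx": 4, "ry": 0, "rz": 0, "dx": 0, "dy": 0, "dz": 0, "claw": -1},
    {"rx": 4, "ry": 0, "rz": 0, "dx": 0, "dy": 0, "dz": 0, "claw": -1},
    {"rx": 4, "ry": 0, "rz": 0, "dx": 0, "dy": 0, "dz": 0, "claw": -1},
    {"rx": 0, "ry": 0, "rz": 0, "dx": 0, "dy": 0, "dz": 0, "claw": -1},
    {"rx": 0, "ry": 0, "rz": 0, "dx": 0, "dy": 0, "dz": 0, "claw": -1},
    {"rx": 0, "ry": 0, "rz": 0, "dx": 0, "dy": 0, "dz": 0, "claw": -1},
    {"rx": 0, "ry": 0, "rz": 0, "dx": 0, "dy": 0, "dz": 0, "claw": -1},
    {"rx": 0, "ry": 0, "rz": 0, "dx": 0, "dy": 0, "dz": 0, "claw": -1},
    {"rx": 0, "ry": 0, "rz": 0, "dx": 0, "dy": 0, "dz": 0, "claw": -1},
  ],
)

```text
time: 10.0
tcp_pos: [467.4, 257.4, 230.0]
tcp_rot: [-133.1, 0.0, 171.6]
ft_force: [0.3, -0.3, -2.9]
width: 11.5
grasp_force: 60.0
```

```bash
python3 - <<'E'
from h import *
from plant import manip
f=shot("side","s2"); o=manip.get_obs(); print(np.round(o["joints"]))
g=shot("scene","c2")
a=cv2.resize(f["pixels"][70:220,180:360,::-1],None,fx=2.2,fy=2.2); b=cv2.resize(g["pixels"][120:300,290:470,::-1],(396,396)); 
a=cv2.copyMakeBorder(a,0,396-a.shape[0],0,0,cv2.BORDER_CONSTANT)
cv2.imwrite("pics/m2.png",np.hstack([a,b]))
E
```

```text
[-35.  51. -28.  76.  36. 105.  13.]
```

View pics/m2.png

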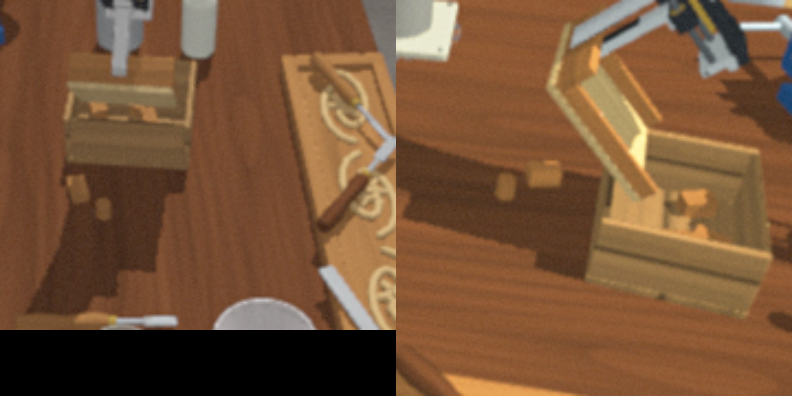

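The offcuts are in the box at (690,205) and the tray floor is empty. I untilt and carry the tray back.

Call:
jog_arm(
  targets=[
    {"rx": -8, "ry": 0, "rz": 0, "dx": 0, "dy": 0, "dz": 0, "claw": -1},
    {"rx": -8, "ry": 0, "rz": 0, "dx": 0, "dy": 0, "dz": 0, "claw": -1},
    {"rx": -8, "ry": 0, "rz": 0, "dx": 0, "dy": 0, "dz": 0, "claw": -1},
    {"rx": -8, "ry": 0, "rz": 0, "dx": 0, "dy": 0, "dz": 0, "claw": -1},
    {"rx": -8, "ry": 0, "rz": 0, "dx": 0, "dy": 0, "dz": 0, "claw": -1},
    {"rx": -7, "ry": 0, "rz": 0, "dx": 0, "dy": 0, "dz": 0, "claw": -1},
    {"rx": 0, "ry": 0, "rz": -8.5, "dx": 0, "dy": 0, "dz": 0, "claw": -1},
    {"rx": 0, "ry": 0, "rz": -8.5, "dx": 0, "dy": 0, "dz": 0, "claw": -1},
    {"rx": 0, "ry": 0, "rz": -8.5, "dx": 0, "dy": 0, "dz": 0, "claw": -1},
    {"rx": 0, "ry": 0, "rz": 0, "dx": -0.0215, "dy": -0.0385, "dz": 0, "claw": -1},
    {"rx": 0, "ry": 0, "rz": 0, "dx": -0.0215, "dy": -0.0385, "dz": 0, "claw": -1},
    {"rx": 0, "ry": 0, "rz": 0, "dx": -0.0215, "dy": -0.0385, "dz": 0, "claw": -1},
    {"rx": 0, "ry": 0, "rz": 0, "dx": -0.0215, "dy": -0.0385, "dz": 0, "claw": -1},
    {"rx": 0, "ry": 0, "rz": 0, "dx": -0.0215, "dy": -0.0385, "dz": 0, "claw": -1},
    {"rx": 0, "ry": 0, "rz": 0, "dx": -0.0215, "dy": -0.0385, "dz": 0, "claw": -1},
    {"rx": 0, "ry": 0, "rz": 0, "dx": 0, "dy": 0, "dz": 0.04, "claw": -1},
    {"rx": 0, "ry": 0, "rz": 0, "dx": 0, "dy": 0, "dz": 0.04, "claw": -1},
    {"rx": 0, "ry": 0, "rz": 0, "dx": 0, "dy": 0, "dz": 0.04, "claw": -1},
    {"rx": 0, "ry": 0, "rz": 0, "dx": 0, "dy": 0, "dz": 0.03, "claw": -1},
    {"rx": 0, "ry": 0, "rz": 0, "dx": 0, "dy": 0, "dz": 0, "claw": -1},
  ],
)

```text
time: 12.1
tcp_pos: [654.4, 72.3, 74.7]
tcp_rot: [-179.9, -0.6, -162.9]
ft_force: [-1.5, -0.0, -3.1]
width: 11.4
grasp_force: 60.0
```

Call:
jog_arm(
  targets=[
    {"rx": 0, "ry": 0, "rz": 0, "dx": 0, "dy": 0, "dz": 0.02, "claw": -1},
    {"rx": 0, "ry": 0, "rz": 0, "dx": 0, "dy": 0, "dz": 0.02, "claw": -1},
    {"rx": 0, "ry": 0, "rz": 0, "dx": 0, "dy": 0, "dz": 0.008, "claw": -1},
    {"rx": 0, "ry": 0, "rz": 0, "dx": 0, "dy": 0, "dz": 0.005, "claw": -1},
    {"rx": 0, "ry": 0, "rz": 0, "dx": 0, "dy": 0, "dz": 0, "claw": -1},
    {"rx": 0, "ry": 0, "rz": 0, "dx": 0, "dy": 0, "dz": 0, "claw": -1},
    {"rx": 0, "ry": 0, "rz": 0, "dx": 0, "dy": 0, "dz": 0, "claw": -1},
  ],
)

```text
time: 12.8
tcp_pos: [659.1, 74.9, 27.6]
tcp_rot: [-180.0, 0.1, -162.9]
ft_force: [-0.5, 0.2, -2.9]
width: 11.1
grasp_force: 60.0
```

Call:
jog_arm(
  targets=[
    {"rx": 0, "ry": 0, "rz": 0, "dx": 0, "dy": 0, "dz": 0.002, "claw": -1},
    {"rx": 0, "ry": 0, "rz": 0, "dx": 0, "dy": 0, "dz": 0.002, "claw": -1},
    {"rx": 0, "ry": 0, "rz": 0, "dx": 0, "dy": 0, "dz": 0.002, "claw": -1},
    {"rx": 0, "ry": 0, "rz": 0, "dx": 0, "dy": 0, "dz": 0.001, "claw": -1},
    {"rx": 0, "ry": 0, "rz": 0, "dx": 0, "dy": 0, "dz": 0, "claw": -1},
    {"rx": 0, "ry": 0, "rz": 0, "dx": 0, "dy": 0, "dz": 0, "claw": -1},
  ],
)

```text
time: 13.4
tcp_pos: [658.4, 74.7, 20.5]
tcp_rot: [-180.0, 0.0, -162.9]
ft_force: [-2.5, -1.0, 6.0]
width: 11.7
grasp_force: 60.0
```

Call:
jog_arm(
  targets=[
    {"rx": 0, "ry": 0, "rz": 0, "dx": 0, "dy": 0, "dz": -0.001, "claw": -0.5},
    {"rx": 0, "ry": 0, "rz": 0, "dx": 0, "dy": 0, "dz": 0, "claw": -0.3},
    {"rx": 0, "ry": 0, "rz": 0, "dx": 0, "dy": 0, "dz": 0, "claw": -0.3},
    {"rx": 0, "ry": 0, "rz": 0, "dx": 0, "dy": 0, "dz": -0.03, "claw": -0.3},
    {"rx": 0, "ry": 0, "rz": 0, "dx": 0, "dy": 0, "dz": -0.045, "claw": 0.2},
    {"rx": 0, "ry": 0, "rz": 0, "dx": 0, "dy": 0, "dz": -0.045, "claw": 0.2},
    {"rx": 0, "ry": 0, "rz": 0, "dx": 0, "dy": 0, "dz": -0.045, "claw": 0.2},
    {"rx": 0, "ry": 0, "rz": 8, "dx": 0, "dy": 0, "dz": 0, "claw": 0.2},
    {"rx": 0, "ry": 0, "rz": 8, "dx": 0, "dy": 0, "dz": 0, "claw": 0.2},
    {"rx": 0, "ry": 0, "rz": 8, "dx": 0, "dy": 0, "dz": 0, "claw": 0.2},
    {"rx": 0, "ry": 0, "rz": 8, "dx": 0, "dy": 0, "dz": 0, "claw": 0.2},
    {"rx": 0, "ry": 0, "rz": 8, "dx": 0, "dy": 0, "dz": 0, "claw": 0.2},
    {"rx": 0, "ry": 0, "rz": 8, "dx": 0, "dy": 0, "dz": 0, "claw": 0.2},
    {"rx": 0, "ry": 0, "rz": 8, "dx": 0, "dy": 0, "dz": 0, "claw": 0.2},
    {"rx": 0, "ry": 0, "rz": 8, "dx": 0, "dy": 0, "dz": 0, "claw": 0.2},
    {"rx": 0, "ry": 0, "rz": 8, "dx": 0, "dy": 0, "dz": 0, "claw": 0.2},
    {"rx": 0, "ry": 0, "rz": 8, "dx": 0, "dy": 0, "dz": 0, "claw": 0.2},
    {"rx": 0, "ry": 0, "rz": 8, "dx": 0, "dy": 0, "dz": 0, "claw": 0.2},
    {"rx": 0, "ry": 0, "rz": 8, "dx": 0, "dy": 0, "dz": 0, "claw": 0.2},
  ],
)

```text
time: 15.3
tcp_pos: [658.3, 75.1, 185.4]
tcp_rot: [180.0, -0.0, 100.8]
ft_force: [-1.5, 0.4, -0.0]
width: 56.4
grasp_force: 0.0
```

```bash
python3 - <<'E'
from h import *
f=load("w1"); im=f["pixels"].astype(int)
m=(im[:,:,0]>175)&(im[:,:,2]<140); m=m.astype(np.uint8); m[:, :400]=0; m[60:]=0
for c in cv2.findContours(m,0,1)[0]:
    if cv2.contourArea(c)>60:
        box=cv2.boxPoints(cv2.minAreaRect(c)); P=atz(f,box,22.); e=np.diff(P[:,:2],axis=0)
        print(cv2.contourArea(c),np.round(box),np.round(P.mean(0)),np.round(np.linalg.norm(e,axis=1)),np.round(np.degrees(np.arctan2(e[:,1],e[:,0]))))
E
```

```text
256.5 [[418.  23.]
 [435.  23.]
 [435.  42.]
 [418.  42.]] [435. 211.  22.] [21. 21. 21.] [109.  23. -71.]
697.0 [[455.  25.]
 [458.   1.]
 [489.   5.]
 [486.  29.]] [398. 256.  22.] [26. 40. 27.] [-165.  104.   15.]
```

Call:
jog_arm(
  newtons=20,
  targets=[
    {"rx": 0, "ry": 0, "rz": -3.2, "dx": 0, "dy": 0, "dz": 0, "claw": 0.2},
    {"rx": 0, "ry": 0, "rz": 0, "dx": 0.0298, "dy": -0.0261, "dz": 0, "claw": 0.2},
    {"rx": 0, "ry": 0, "rz": 0, "dx": 0.0298, "dy": -0.0261, "dz": 0, "claw": 0.2},
    {"rx": 0, "ry": 0, "rz": 0, "dx": 0.0298, "dy": -0.0261, "dz": 0, "claw": 0.2},
    {"rx": 0, "ry": 0, "rz": 0, "dx": 0.0298, "dy": -0.0261, "dz": 0, "claw": 0.2},
    {"rx": 0, "ry": 0, "rz": 0, "dx": 0.0298, "dy": -0.0261, "dz": 0, "claw": 0.2},
    {"rx": 0, "ry": 0, "rz": 0, "dx": 0.0298, "dy": -0.0261, "dz": 0, "claw": 0.2},
    {"rx": 0, "ry": 0, "rz": 0, "dx": 0.0298, "dy": -0.0261, "dz": 0, "claw": 0.2},
    {"rx": 0, "ry": 0, "rz": 0, "dx": 0.0298, "dy": -0.0261, "dz": 0, "claw": 0.2},
    {"rx": 0, "ry": 0, "rz": 0, "dx": 0, "dy": 0, "dz": 0, "claw": 0.2},
    {"rx": 0, "ry": 0, "rz": 0, "dx": 0, "dy": 0, "dz": 0.04, "claw": 0.2},
    {"rx": 0, "ry": 0, "rz": 0, "dx": 0, "dy": 0, "dz": 0.04, "claw": 0.2},
    {"rx": 0, "ry": 0, "rz": 0, "dx": 0, "dy": 0, "dz": 0.04, "claw": 0.2},
    {"rx": 0, "ry": 0, "rz": 0, "dx": 0, "dy": 0, "dz": 0.03, "claw": 0.2},
    {"rx": 0, "ry": 0, "rz": 0, "dx": 0, "dy": 0, "dz": 0.01, "claw": 0.2},
    {"rx": 0, "ry": 0, "rz": 0, "dx": 0, "dy": 0, "dz": 0, "claw": 0.2},
  ],
)

```text
time: 16.9
tcp_pos: [396.8, 253.7, 24.5]
tcp_rot: [-179.9, 0.1, 104.3]
ft_force: [0.5, -1.2, 0.4]
width: 56.7
grasp_force: 0.0
```

```bash
cat > seg.py <<'E'
from h import *
def blobs(f,z=22.,thr=175,amin=60,roi=None):
    im=f["pixels"].astype(int); m=((im[:,:,0]>thr)&(im[:,:,2]<140)&(im[:,:,0]-im[:,:,2]>70)).astype(np.uint8)
    if roi: k=np.zeros_like(m); k[roi[1]:roi[3],roi[0]:roi[2]]=1; m=m*k
    for c in cv2.findContours(m,0,1)[0]:
        if cv2.contourArea(c)>amin:
            box=cv2.boxPoints(cv2.minAreaRect(c)); P=atz(f,box,z); e=np.diff(P[:,:2],axis=0)
            print("area",cv2.contourArea(c),"px",np.round(box.mean(0)),"xyz",np.round(P.mean(0),1),"size",np.round(np.linalg.norm(e,axis=1)[:2]),"dir",np.round(np.degrees(np.arctan2(e[:,1],e[:,0])))[:2])
E
python3 - <<'E'
from seg import *
f=shot("side","s3"); blobs(f,12.,thr=130,amin=8,roi=(180,90,260,320)); blobs(load("side0"),12.,thr=130,amin=8,roi=(180,90,260,320))
E
```

```text
area 42.0 px [199. 292.] xyz [ 346.4 -273.4   12. ] size [22. 24.] dir [ 48. -50.]
area 74.5 px [222. 214.] xyz [415.1  -2.   12. ] size [20. 66.] dir [90. -3.]
area 59.5 px [215. 154.] xyz [398.4 266.   12. ] size [29. 47.] dir [ 23. -78.]
area 65.0 px [248. 122.] xyz [523.8 427.5  12. ] size [39. 93.] dir [ 63. -50.]
area 39.0 px [198. 292.] xyz [ 346.4 -273.4   12. ] size [19. 18.] dir [ -3. -90.]
area 166.5 px [210. 214.] xyz [377.8  -0.   12. ] size [ 20. 141.] dir [91. -3.]
area 20.0 px [226. 162.] xyz [435.3 222.9  12. ] size [21. 19.] dir [ -3. -92.]
area 57.0 px [215. 154.] xyz [398.2 266.8  12. ] size [29. 45.] dir [ 23. -78.]
area 22.0 px [237. 124.] xyz [483.2 420.9  12. ] size [  9. 161.] dir [87. -9.]
area 46.5 px [212. 109.] xyz [391.4 514.2  12. ] size [181.  12.] dir [ 82. -21.]
```

Call:
jog_arm(
  newtons=20,
  targets=[
    {"rx": 0, "ry": 0, "rz": 0, "dx": 0, "dy": 0, "dz": 0.012, "claw": 0.2},
    {"rx": 0, "ry": 0, "rz": 0, "dx": 0, "dy": 0, "dz": 0.008, "claw": 0.2},
    {"rx": 0, "ry": 0, "rz": 0, "dx": 0, "dy": 0, "dz": 0, "claw": -0.3},
    {"rx": 0, "ry": 0, "rz": 0, "dx": 0, "dy": 0, "dz": 0, "claw": -0.6},
    {"rx": 0, "ry": 0, "rz": 0, "dx": 0, "dy": 0, "dz": 0, "claw": -0.8},
    {"rx": 0, "ry": 0, "rz": 0, "dx": 0, "dy": 0, "dz": 0, "claw": -0.8},
    {"rx": 0, "ry": 0, "rz": 0, "dx": 0, "dy": 0, "dz": 0, "claw": -0.8},
    {"rx": 0, "ry": 0, "rz": 0, "dx": 0, "dy": 0, "dz": -0.02, "claw": -0.8},
    {"rx": 0, "ry": 0, "rz": 0, "dx": 0, "dy": 0, "dz": -0.045, "claw": -0.8},
    {"rx": 0, "ry": 0, "rz": 0, "dx": 0, "dy": 0, "dz": -0.045, "claw": -0.8},
    {"rx": 0, "ry": 0, "rz": 0, "dx": 0, "dy": 0, "dz": -0.045, "claw": -0.8},
    {"rx": 0, "ry": 0, "rz": 0, "dx": 0.028, "dy": 0.0285, "dz": 0, "claw": -0.8},
    {"rx": 0, "ry": 0, "rz": 0, "dx": 0.028, "dy": 0.0285, "dz": 0, "claw": -0.8},
    {"rx": 0, "ry": 0, "rz": 0, "dx": 0.028, "dy": 0.0285, "dz": 0, "claw": -0.8},
    {"rx": 0, "ry": 0, "rz": 0, "dx": 0.028, "dy": 0.0285, "dz": 0, "claw": -0.8},
    {"rx": 0, "ry": 0, "rz": 0, "dx": 0, "dy": 0, "dz": 0, "claw": -0.8},
    {"rx": 0, "ry": 0, "rz": 0, "dx": 0, "dy": 0, "dz": 0.04, "claw": -0.8},
    {"rx": 0, "ry": 0, "rz": 0, "dx": 0, "dy": 0, "dz": 0.035, "claw": -0.8},
    {"rx": 0, "ry": 0, "rz": 0, "dx": 0, "dy": 0, "dz": 0, "claw": -0.8},
  ],
)

```text
time: 18.85
tcp_pos: [476.8, 387.1, 81.1]
tcp_rot: [-179.5, 0.3, 104.3]
ft_force: [0.1, 0.5, 0.3]
width: 26.0
grasp_force: 20.0
```

Call:
jog_arm(
  targets=[
    {"rx": 0, "ry": 0, "rz": 0, "dx": 0, "dy": 0, "dz": 0, "claw": -0.2},
    {"rx": 0, "ry": 0, "rz": 0, "dx": 0, "dy": 0, "dz": 0, "claw": 0},
    {"rx": 0, "ry": 0, "rz": 0, "dx": 0, "dy": 0, "dz": 0, "claw": 0},
    {"rx": 0, "ry": 0, "rz": 0, "dx": 0, "dy": 0, "dz": -0.04, "claw": 0},
    {"rx": 0, "ry": 0, "rz": 0, "dx": 0, "dy": 0, "dz": -0.04, "claw": 0},
    {"rx": 0, "ry": 0, "rz": 0, "dx": 0, "dy": 0, "dz": -0.04, "claw": 0},
    {"rx": 0, "ry": 0, "rz": 0, "dx": -0.0467, "dy": 0.0045, "dz": 0, "claw": 0},
    {"rx": 0, "ry": 0, "rz": 0, "dx": -0.0467, "dy": 0.0045, "dz": 0, "claw": 0},
    {"rx": 0, "ry": 0, "rz": 0, "dx": -0.0467, "dy": 0.0045, "dz": 0, "claw": 0},
    {"rx": 0, "ry": 0, "rz": 0, "dx": -0.0467, "dy": 0.0045, "dz": 0, "claw": 0},
    {"rx": 0, "ry": 0, "rz": 0, "dx": -0.0467, "dy": 0.0045, "dz": 0, "claw": 0},
    {"rx": 0, "ry": 0, "rz": 0, "dx": -0.0467, "dy": 0.0045, "dz": 0, "claw": 0},
    {"rx": 0, "ry": 0, "rz": 0, "dx": -0.0467, "dy": 0.0045, "dz": 0, "claw": 0},
    {"rx": 0, "ry": 0, "rz": 0, "dx": -0.0467, "dy": 0.0045, "dz": 0, "claw": 0},
    {"rx": 0, "ry": 0, "rz": 0, "dx": -0.0467, "dy": 0.0045, "dz": 0, "claw": 0},
    {"rx": 0, "ry": 0, "rz": 0, "dx": -0.0467, "dy": 0.0045, "dz": 0, "claw": 0},
    {"rx": 0, "ry": 0, "rz": 0, "dx": -0.0467, "dy": 0.0045, "dz": 0, "claw": 0},
    {"rx": 0, "ry": 0, "rz": 0, "dx": -0.0467, "dy": 0.0045, "dz": 0, "claw": 0},
    {"rx": 0, "ry": 0, "rz": 0, "dx": -0.0467, "dy": 0.0045, "dz": 0, "claw": 0},
    {"rx": 0, "ry": 0, "rz": -8.4, "dx": 0, "dy": 0, "dz": 0, "claw": 0},
  ],
)

```text
time: 20.85
tcp_pos: [687.3, -193.6, 206.2]
tcp_rot: [-180.0, 0.4, 112.2]
ft_force: [-0.6, -0.3, -1.0]
width: 46.8
grasp_force: 0.0
```

```bash
python3 - <<'E'
from h import *
from plant import manip
o=manip.get_obs()
while np.abs(o["qvel"]).max()>1: 
    manip.grab_frame("wrist"); o=manip.get_obs()
f=shot("wrist","w2")
print(np.round(o["joints"]),np.round(o["tcp_pos"],1),np.round(o["tcp_rot"],1))
cv2.imwrite("pics/w2.png",cv2.resize(f["pixels"][:,:,::-1],(800,600)))
E
```

```text
[ 26.  43. -27.  75.  20.  66.  21.] [ 686.8 -181.1  206.5] [179.9  -0.  112.7]
```

View pics/w2.png

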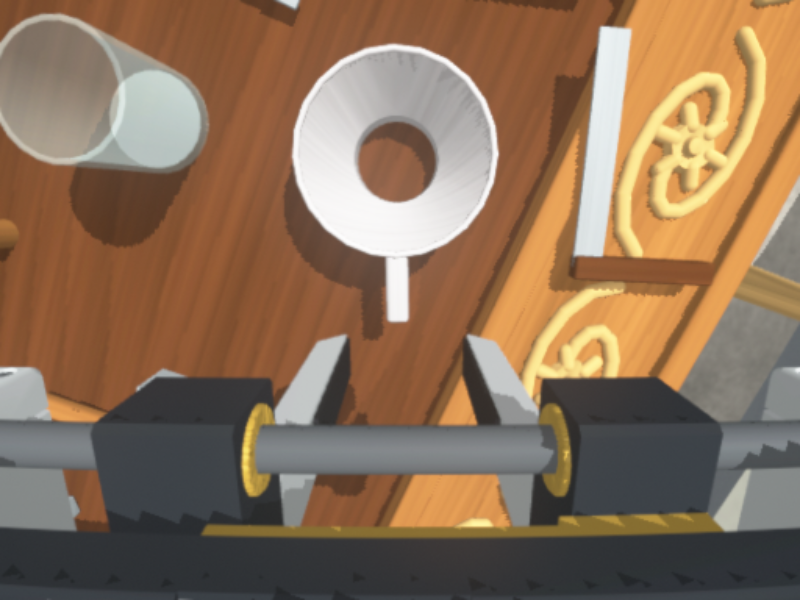

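The wrist view shows the funnel mouth at x 293 to 497, y 44 to 257, its handle end at (398,321), the jar rim at y 14 to 165 with its right edge at 125, and the jar's foot at (160,120).

```bash
python3 - <<'E'
from h import *
from scipy.optimize import least_squares
f=load("w2"); t=np.linspace(0,2*np.pi,180)
def pj(p,r,z): return proj(f,np.c_[p[0]+r*np.cos(t),p[1]+r*np.sin(t),np.full(180,z)])
bb=up([(293,44),(497,257)]).ravel()
def g(p):
    q=pj(p,68,67+p[3]); h=proj(f,[(p[0]+118*np.cos(p[2]),p[1]+118*np.sin(p[2]),66+p[3])])[0]
    return np.r_[q.min(0),q.max(0),h]-np.r_[bb,up([(398,321)]).ravel()]
r=least_squares(g,[645,-96,-1.17,0]); x=r.x
print("funnel",np.round([x[0],x[1],np.degrees(x[2]),x[3]],1),np.round(r.fun,1),"grip",np.round([x[0]+98*np.cos(x[2]),x[1]+98*np.sin(x[2])],1))
def j(p):
    q=pj(p,42,115); b=pj(p,42,3)
    return np.array([*(q.max(0)-up([(125,165)])[...]),q.min(0)[1]-up((0,14))[1],b.max(0)[0]-up((208,0))[0],b.max(0)[1]-up((0,172))[1]])
r=least_squares(j,[452,-141]); print("jar",np.round(r.x,1),np.round(r.fun,1))
E
```

```text
funnel [644.1 -98.1 -66.5   2.7] [ 0.3  0.1 -0.3 -1.4  0.   1.4] grip [ 683.2 -188. ]Traceback (most recent call last):
  File "<stdin>", line 14, in <module>
    return func(*args, **kwargs)
    vector_fun = VectorFunction(
        fun_wrapped,
    ...<6 lines>...
        workers=workers
    )
    self._update_fun()
    ~~~~~~~~~~~~~~~~^^
    self.f = self.fun_wrapped(xp_copy(self.x))
             ~~~~~~~~~~~~~~~~^^^^^^^^^^^^^^^^^
    return np.atleast_1d(self.fun(x))
                         ~~~~~~~~^^^
    return self.f(x, *self.args, **self.kwargs)
           ~~~~~~^^^^^^^^^^^^^^^^^^^^^^^^^^^^^^
  File "<stdin>", line 13, in j
ValueError: setting an array element with a sequence. The requested array has an inhomogeneous shape after 1 dimensions. The detected shape was (4,) + inhomogeneous part.
```

Call:
jog_arm(
  newtons=60,
  targets=[
    {"rx": 0, "ry": 0, "rz": -0.5, "dx": -0.005, "dy": -0.006, "dz": 0, "claw": 0},
    {"rx": 0, "ry": 0, "rz": 0, "dx": 0, "dy": 0, "dz": 0.04, "claw": 0},
    {"rx": 0, "ry": 0, "rz": 0, "dx": 0, "dy": 0, "dz": 0.04, "claw": 0},
    {"rx": 0, "ry": 0, "rz": 0, "dx": 0, "dy": 0, "dz": 0.04, "claw": 0},
    {"rx": 0, "ry": 0, "rz": 0, "dx": 0, "dy": 0, "dz": 0.03, "claw": 0},
    {"rx": 0, "ry": 0, "rz": 0, "dx": 0, "dy": 0, "dz": 0.015, "claw": 0},
    {"rx": 0, "ry": 0, "rz": 0, "dx": 0, "dy": 0, "dz": 0, "claw": 0},
    {"rx": 0, "ry": 0, "rz": 0, "dx": 0, "dy": 0, "dz": 0, "claw": 0},
    {"rx": 0, "ry": 0, "rz": 0, "dx": 0, "dy": 0, "dz": 0, "claw": -0.5},
    {"rx": 0, "ry": 0, "rz": 0, "dx": 0, "dy": 0, "dz": 0, "claw": -0.8},
    {"rx": 0, "ry": 0, "rz": 0, "dx": 0, "dy": 0, "dz": 0, "claw": -1},
    {"rx": 0, "ry": 0, "rz": 0, "dx": 0, "dy": 0, "dz": 0, "claw": -1},
    {"rx": 0, "ry": 0, "rz": 0, "dx": 0, "dy": 0, "dz": 0, "claw": -1},
    {"rx": 0, "ry": 0, "rz": 0, "dx": 0, "dy": 0, "dz": 0, "claw": -1},
  ],
)

```text
time: 22.55
tcp_pos: [683.4, -190.1, 40.9]
tcp_rot: [180.0, 0.0, 113.2]
ft_force: [0.6, -0.3, 2.5]
width: 15.5
grasp_force: 60.0
```

```bash
python3 - <<'E'
from h import *
from scipy.optimize import least_squares
t=np.linspace(0,2*np.pi,360); S=load("scene0");D=load("side0");W=load("w2")
A=lambda p:up(p,4,85,145); E=lambda p:up(p,4,180,205)
def bb(f,p,z): q=proj(f,np.c_[p[0]+42*np.cos(t),p[1]+42*np.sin(t),np.full(360,z)]); return np.r_[q.min(0),q.max(0)]
ob=dict(S=np.r_[A((460,40)),A((582,112))],D=np.r_[E((158,52)),E((282,150))])
def j(p,w):
    o=[]
    if "W" in w: o.append((bb(W,p,115)-np.r_[up((-3,14)),up((125,165))])[1:]); o.append((bb(W,p,0)-np.r_[0,0,up((208,172))])[2:])
    if "S" in w: o.append(bb(S,p,115)-ob["S"])
    if "D" in w: o.append(bb(D,p,115)-ob["D"])
    return np.concatenate(o)
for w in ("W","S","D","SD","WSD"):
    r=least_squares(j,[452,-141],args=(w,)); print(w,np.round(r.x,1),np.round(r.fun,1))
from plant import manip; o=manip.get_obs(); print(np.round(o["tcp_pos"],1),np.round(o["tcp_rot"],1),o["width"])
E
```

```text
W [ 451.3 -142.2] [-1.  -0.3  0.4  0.3  1. ]
S [ 453.5 -139.7] [-0.1  1.   0.1 -0.9]
D [ 452.2 -143.4] [ 0.3  0.  -0.3  0. ]
SD [ 452.3 -141.4] [-0.5  0.8 -0.4 -1.2  0.3 -0.5 -0.3 -0.6]
WSD [ 451.4 -142.1] [-1.  -0.1  0.3  0.5  1.  -0.6  0.6 -0.5 -1.4 -0.  -0.3 -0.6 -0.4]
[ 683.4 -190.1   40.9] [180.    0.  113.2] 15.504818629199153
```

Call:
jog_arm(
  targets=[
    {"rx": 0, "ry": 0, "rz": 0, "dx": 0, "dy": 0, "dz": -0.015, "claw": -1},
    {"rx": 0, "ry": 0, "rz": 0, "dx": 0, "dy": 0, "dz": -0.03, "claw": -1},
    {"rx": 0, "ry": 0, "rz": 0, "dx": 0, "dy": 0, "dz": -0.035, "claw": -1},
    {"rx": 0, "ry": 0, "rz": 0, "dx": 0, "dy": 0, "dz": -0.035, "claw": -1},
    {"rx": 0, "ry": 0, "rz": 0, "dx": 0, "dy": 0, "dz": -0.025, "claw": -1},
    {"rx": 0, "ry": 0, "rz": -8.35, "dx": 0, "dy": 0, "dz": 0, "claw": -1},
    {"rx": 0, "ry": 0, "rz": -8.35, "dx": 0, "dy": 0, "dz": 0, "claw": -1},
    {"rx": 0, "ry": 0, "rz": -8.35, "dx": 0, "dy": 0, "dz": 0, "claw": -1},
    {"rx": 0, "ry": 0, "rz": -8.35, "dx": 0, "dy": 0, "dz": 0, "claw": -1},
    {"rx": 0, "ry": 0, "rz": -8.35, "dx": 0, "dy": 0, "dz": 0, "claw": -1},
    {"rx": 0, "ry": 0, "rz": -8.35, "dx": 0, "dy": 0, "dz": 0, "claw": -1},
    {"rx": 0, "ry": 0, "rz": -8.35, "dx": 0, "dy": 0, "dz": 0, "claw": -1},
    {"rx": 0, "ry": 0, "rz": -8.35, "dx": 0, "dy": 0, "dz": 0, "claw": -1},
    {"rx": 0, "ry": 0, "rz": 0, "dx": 0.0329, "dy": 0.012, "dz": 0, "claw": -1},
    {"rx": 0, "ry": 0, "rz": 0, "dx": 0.0329, "dy": 0.012, "dz": 0, "claw": -1},
    {"rx": 0, "ry": 0, "rz": 0, "dx": 0.0329, "dy": 0.012, "dz": 0, "claw": -1},
    {"rx": 0, "ry": 0, "rz": 0, "dx": 0.0329, "dy": 0.012, "dz": 0, "claw": -1},
    {"rx": 0, "ry": 0, "rz": 0, "dx": 0, "dy": 0, "dz": 0, "claw": -1},
    {"rx": 0, "ry": 0, "rz": 0, "dx": 0, "dy": 0, "dz": 0, "claw": -1},
    {"rx": 0, "ry": 0, "rz": 0, "dx": 0, "dy": 0, "dz": 0, "claw": -1},
  ],
)

```text
time: 24.55
tcp_pos: [552.8, -142.5, 181.2]
tcp_rot: [-180.0, 0.1, 180.0]
ft_force: [0.0, -0.2, -0.7]
width: 15.3
grasp_force: 60.0
```

```bash
python3 - <<'E'
from h import *
from plant import manip
f=shot("side","s4"); g=shot("scene","c4"); w=shot("wrist","w4"); o=manip.get_obs(); print(np.round(o["tcp_pos"],1),np.round(o["tcp_rot"],1))
a=cv2.resize(f["pixels"][180:280,190:290,::-1],(400,400),interpolation=cv2.INTER_CUBIC); b=cv2.resize(g["pixels"][110:210,170:270,::-1],(400,400),interpolation=cv2.INTER_CUBIC)
cv2.imwrite("pics/m4.png",np.hstack([a,b]))
E
```

```text
[ 552.4 -142.1  180.5] [180.   0. 180.]
```

View pics/m4.png

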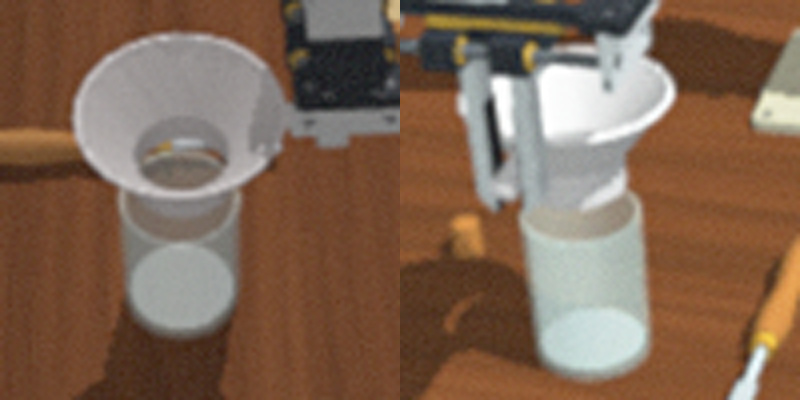

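The picture shows the funnel above the jar. In the side half its mouth spans x 73 to 284, y 33 to 198, and the jar rim spans x 118 to 240.

```bash
python3 - <<'E'
from h import *
from scipy.optimize import least_squares
t=np.linspace(0,2*np.pi,360); D=load("s4"); S=load("c4"); a=lambda p:up(p,4,190,180); b=lambda p:up(p,4,170,110)
def bb(f,p,r,z): q=proj(f,np.c_[p[0]+r*np.cos(t),p[1]+r*np.sin(t),np.full(360,z)]); return np.r_[q.min(0),q.max(0)]
F=least_squares(lambda p:bb(D,p,68,206.7)-np.r_[a((73,33)),a((284,198))],[452,-142]); print("funnel side",F.x,F.fun)
J=least_squares(lambda p:np.r_[bb(D,p,42,115)[[0,2,3]]-np.r_[a((118,0))[0],a((240,243))],bb(D,p,42,0)[[0,2,3]]-np.r_[a((125,0))[0],a((238,335))]],[452,-142]); print("jar side",J.x,J.fun)
F=least_squares(lambda p:bb(S,p,68,206.7)[1:3]-np.r_[b((0,48))[1],b((275,0))[0]],[452,-142]); print("funnel scene (right,top)",F.x)
J=least_squares(lambda p:np.r_[bb(S,p,42,115)[[0,2]]-np.r_[b((120,0))[0],b((242,0))[0]],bb(S,p,42,0)[[0,2,3]]-np.r_[b((138,0))[0],b((250,378))]],[452,-142]); print("jar scene",J.x,J.fun)
E
```

```text
funnel side [ 452.94765537 -140.76515911] [ 0.35108206  0.51863905 -0.35221253 -0.41899888]
jar side [ 451.68094707 -137.43616121] [ 0.03645356 -0.09443003 -0.04197752 -0.07666959  0.13858018  0.04161055]
funnel scene (right,top) [ 450.74060282 -139.57898336]
jar scene [ 446.66471798 -142.2693648 ] [-0.06111325 -0.11137258 -0.12023806  0.30498524 -0.02140015]
```

Call:
jog_arm(
  targets=[
    {"rx": 0, "ry": 0, "rz": 0, "dx": 0.0007, "dy": 0, "dz": 0.008, "claw": -1},
    {"rx": 0, "ry": 0, "rz": 0, "dx": 0, "dy": 0, "dz": 0.008, "claw": -1},
    {"rx": 0, "ry": 0, "rz": 0, "dx": 0, "dy": 0, "dz": 0.005, "claw": -1},
    {"rx": 0, "ry": 0, "rz": 0, "dx": 0, "dy": 0, "dz": 0.003, "claw": -1},
    {"rx": 0, "ry": 0, "rz": 0, "dx": 0, "dy": 0, "dz": 0.002, "claw": -1},
    {"rx": 0, "ry": 0, "rz": 0, "dx": 0, "dy": 0, "dz": 0.002, "claw": -1},
    {"rx": 0, "ry": 0, "rz": 0, "dx": 0, "dy": 0, "dz": 0.002, "claw": -1},
    {"rx": 0, "ry": 0, "rz": 0, "dx": 0, "dy": 0, "dz": 0, "claw": -1},
    {"rx": 0, "ry": 0, "rz": 0, "dx": 0, "dy": 0, "dz": 0, "claw": -1},
  ],
)

```text
time: 25.6
tcp_pos: [550.8, -141.9, 150.6]
tcp_rot: [-180.0, 0.0, -180.0]
ft_force: [0.3, -0.0, -0.5]
width: 15.6
grasp_force: 60.0
```

Call:
jog_arm(
  targets=[
    {"rx": 0, "ry": 0, "rz": 0, "dx": 0, "dy": 0, "dz": 0.005, "claw": -1},
    {"rx": 0, "ry": 0, "rz": 0, "dx": 0, "dy": 0, "dz": 0.005, "claw": -1},
    {"rx": 0, "ry": 0, "rz": 0, "dx": 0, "dy": 0, "dz": 0.005, "claw": -1},
    {"rx": 0, "ry": 0, "rz": 0, "dx": 0, "dy": 0, "dz": 0.002, "claw": -1},
    {"rx": 0, "ry": 0, "rz": 0, "dx": 0, "dy": 0, "dz": 0.002, "claw": -1},
    {"rx": 0, "ry": 0, "rz": 0, "dx": 0, "dy": 0, "dz": 0.002, "claw": -1},
    {"rx": 0, "ry": 0, "rz": 0, "dx": 0, "dy": 0, "dz": 0, "claw": -1},
    {"rx": 0, "ry": 0, "rz": 0, "dx": 0, "dy": 0, "dz": 0, "claw": -1},
  ],
)

```text
time: 26.4
tcp_pos: [550.6, -141.8, 129.6]
tcp_rot: [-180.0, -0.0, -180.0]
ft_force: [-0.2, 0.0, -0.2]
width: 15.4
grasp_force: 60.0
```

Call:
jog_arm(
  targets=[
    {"rx": 0, "ry": 0, "rz": 0, "dx": 0, "dy": 0, "dz": 0.0015, "claw": -1},
    {"rx": 0, "ry": 0, "rz": 0, "dx": 0, "dy": 0, "dz": 0, "claw": -0.6},
    {"rx": 0, "ry": 0, "rz": 0, "dx": 0, "dy": 0, "dz": 0, "claw": -0.3},
    {"rx": 0, "ry": 0, "rz": 0, "dx": 0, "dy": 0, "dz": 0, "claw": -0.3},
    {"rx": 0, "ry": 0, "rz": 0, "dx": 0, "dy": 0, "dz": 0, "claw": -0.3},
    {"rx": 0, "ry": 0, "rz": 0, "dx": 0, "dy": 0, "dz": -0.02, "claw": -0.3},
    {"rx": 0, "ry": 0, "rz": 0, "dx": 0, "dy": 0, "dz": -0.04, "claw": 0},
    {"rx": 0, "ry": 0, "rz": 0, "dx": 0, "dy": 0, "dz": -0.04, "claw": 0},
    {"rx": 0, "ry": 0, "rz": 8.4, "dx": 0, "dy": 0, "dz": 0, "claw": 0},
    {"rx": 0, "ry": 0, "rz": 8.4, "dx": 0, "dy": 0, "dz": 0, "claw": 0},
    {"rx": 0, "ry": 0, "rz": 8.4, "dx": 0, "dy": 0, "dz": 0, "claw": 0},
    {"rx": 0, "ry": 0, "rz": 8.4, "dx": 0, "dy": 0, "dz": 0, "claw": 0},
    {"rx": 0, "ry": 0, "rz": 8.4, "dx": 0, "dy": 0, "dz": 0, "claw": 0},
    {"rx": 0, "ry": 0, "rz": 8.4, "dx": 0, "dy": 0, "dz": 0, "claw": 0},
    {"rx": 0, "ry": 0, "rz": 8.4, "dx": 0, "dy": 0, "dz": 0, "claw": 0},
    {"rx": 0, "ry": 0, "rz": 8.4, "dx": 0, "dy": 0, "dz": 0, "claw": 0},
    {"rx": 0, "ry": 0, "rz": 8.4, "dx": 0, "dy": 0, "dz": 0, "claw": 0},
    {"rx": 0, "ry": 0, "rz": 8.4, "dx": 0, "dy": 0, "dz": 0, "claw": 0},
    {"rx": 0, "ry": 0, "rz": 8.4, "dx": 0, "dy": 0, "dz": 0, "claw": 0},
    {"rx": 0, "ry": 0, "rz": 8.4, "dx": 0, "dy": 0, "dz": 0, "claw": 0},
  ],
)

```text
time: 28.4
tcp_pos: [550.7, -141.7, 228.0]
tcp_rot: [180.0, -0.0, 78.9]
ft_force: [-0.1, -0.1, 0.7]
width: 47.2
grasp_force: 0.0
```

Call:
jog_arm(
  targets=[
    {"rx": 0, "ry": 0, "rz": 8.43, "dx": 0, "dy": 0, "dz": 0, "claw": 0},
    {"rx": 0, "ry": 0, "rz": 8.43, "dx": 0, "dy": 0, "dz": 0, "claw": 0},
    {"rx": 0, "ry": 0, "rz": 8.43, "dx": 0, "dy": 0, "dz": 0, "claw": 0},
    {"rx": 0, "ry": 0, "rz": 8.43, "dx": 0, "dy": 0, "dz": 0, "claw": 0},
    {"rx": 0, "ry": 0, "rz": 8.43, "dx": 0, "dy": 0, "dz": 0, "claw": 0},
    {"rx": 0, "ry": 0, "rz": 8.43, "dx": 0, "dy": 0, "dz": 0, "claw": 0},
    {"rx": 0, "ry": 0, "rz": 8.43, "dx": 0, "dy": 0, "dz": 0, "claw": 0},
    {"rx": 0, "ry": 0, "rz": 8.43, "dx": 0, "dy": 0, "dz": 0, "claw": 0},
    {"rx": 0, "ry": 0, "rz": 8.43, "dx": 0, "dy": 0, "dz": 0, "claw": 0},
    {"rx": 0, "ry": 0, "rz": 0, "dx": -0.0173, "dy": 0.0422, "dz": 0, "claw": 0},
    {"rx": 0, "ry": 0, "rz": 0, "dx": -0.0173, "dy": 0.0422, "dz": 0, "claw": 0},
    {"rx": 0, "ry": 0, "rz": 0, "dx": -0.0173, "dy": 0.0422, "dz": 0, "claw": 0},
    {"rx": 0, "ry": 0, "rz": 0, "dx": -0.0173, "dy": 0.0422, "dz": 0, "claw": 0},
    {"rx": 0, "ry": 0, "rz": 0, "dx": -0.0173, "dy": 0.0422, "dz": 0, "claw": 0},
    {"rx": 0, "ry": 0, "rz": 0, "dx": -0.0173, "dy": 0.0422, "dz": 0, "claw": 0},
    {"rx": 0, "ry": 0, "rz": 0, "dx": 0, "dy": 0, "dz": 0, "claw": 0},
    {"rx": 0, "ry": 0, "rz": 0, "dx": 0, "dy": 0, "dz": 0, "claw": 0},
    {"rx": 0, "ry": 0, "rz": 0, "dx": 0, "dy": 0, "dz": 0, "claw": 0},
  ],
)

```text
time: 30.2
tcp_pos: [462.7, -399.0, 227.9]
tcp_rot: [-179.9, -0.0, 3.4]
ft_force: [-0.2, 0.5, 0.6]
width: 47.2
grasp_force: 0.0
```

```bash
python3 - <<'E'
from h import *
f=shot("wrist","w5"); g=shot("scene","c5"); d=shot("side","s5")
print(f["pos"],f["rot"])
a=cv2.resize(f["pixels"][:,:,::-1],(533,400)); b=cv2.resize(g["pixels"][110:230,160:255,::-1],(267,400))
cv2.imwrite("pics/m5.png",np.hstack([a,b]))
E
```

```text
[ 462.71925642 -399.02979697  227.86255242] [-1.79921512e+02 -3.15054083e-02  3.44957313e+00]
```

View pics/m5.png

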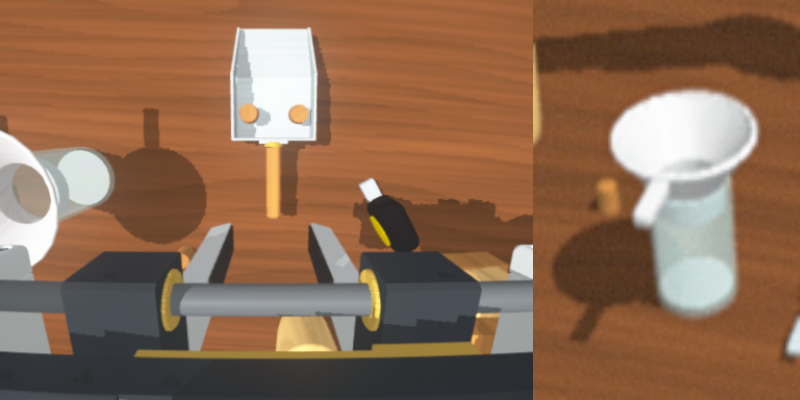

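Left, the wrist view: the scoop handle runs from (272,145) to (273,217) with two plugs in the bowl. Right: the funnel is seated level in the jar. I check the mallet clearance and the scoop fit.

```bash
python3 - <<'E'
from h import *
s=load("scene0");d=load("side0");w=load("w5")
print("mallet top",np.round(tri(s,up([(218,136)]),d,up([(218,497)]))),"head base at z=0",np.round(atz(s,up([(238,240)]),0)),np.round(atz(d,up([(245,585)]),0)))
u=lambda p:up(p,1.0414)
print("handle end,neck z41",np.round(atz(w,u([(273,217),(272,146)]),41)),"plugs top z29",np.round(atz(w,u([(249,113),(299,114)]),29)), "lip",np.round(atz(w,u([(239,29),(310,29)]),11)))
# funnel mouth now from scene c5: bbox
t=np.linspace(0,6.2832,360); S=load("c5"); q=(lambda p:proj(S,np.c_[p[0]+68*np.cos(t),p[1]+68*np.sin(t),np.full(360,154.)]))
b=lambda x,y:np.array([(x-533+.5)/(267/95)-.5+160,(y+.5)/(400/120)-.5+110])
from scipy.optimize import least_squares
r=least_squares(lambda p:np.r_[q(p).min(0),q(p).max(0)]-np.r_[b(610,89),b(758,188)],[452,-142]); print("funnel",r.x,r.fun)
E
```

```text
mallet top [[ 241. -456.  238.    1.]] head base at z=0 [[ 255. -453.    0.]] [[ 245. -488.    0.]]
handle end,neck z41 [[ 421. -404.   41.]
 [ 510. -398.   41.]] plugs top z29 [[ 547. -367.   29.]
 [ 549. -428.   29.]] lip [[ 646. -349.   11.]
 [ 651. -435.   11.]]
funnel [ 452.80236569 -140.35028449] [ 0.91761245  2.65584854 -0.91171954 -1.89958703]
```

Call:
jog_arm(
  newtons=60,
  targets=[
    {"rx": 0, "ry": 0, "rz": -0.4, "dx": -0.001, "dy": 0.0023, "dz": 0.03, "claw": 0},
    {"rx": 0, "ry": 0, "rz": 0, "dx": 0, "dy": 0, "dz": 0.045, "claw": 0},
    {"rx": 0, "ry": 0, "rz": 0, "dx": 0, "dy": 0, "dz": 0.045, "claw": 0},
    {"rx": 0, "ry": 0, "rz": 0, "dx": 0, "dy": 0, "dz": 0.045, "claw": 0},
    {"rx": 0, "ry": 0, "rz": 0, "dx": 0, "dy": 0, "dz": 0.035, "claw": 0},
    {"rx": 0, "ry": 0, "rz": 0, "dx": 0, "dy": 0, "dz": 0.013, "claw": 0},
    {"rx": 0, "ry": 0, "rz": 0, "dx": 0, "dy": 0, "dz": 0, "claw": 0},
    {"rx": 0, "ry": 0, "rz": 0, "dx": 0, "dy": 0, "dz": 0, "claw": 0},
    {"rx": 0, "ry": 0, "rz": 0, "dx": 0, "dy": 0, "dz": 0, "claw": -0.4},
    {"rx": 0, "ry": 0, "rz": 0, "dx": 0, "dy": 0, "dz": 0, "claw": -0.7},
    {"rx": 0, "ry": 0, "rz": 0, "dx": 0, "dy": 0, "dz": 0, "claw": -1},
    {"rx": 0, "ry": 0, "rz": 0, "dx": 0, "dy": 0, "dz": 0, "claw": -1},
    {"rx": 0, "ry": 0, "rz": 0, "dx": 0, "dy": 0, "dz": 0, "claw": -1},
    {"rx": 0, "ry": 0, "rz": 0, "dx": 0, "dy": 0, "dz": 0, "claw": -1},
  ],
)

```text
time: 31.75
tcp_pos: [461.1, -403.2, 15.4]
tcp_rot: [180.0, -0.0, 3.7]
ft_force: [-1.0, 0.0, 3.0]
width: 17.3
grasp_force: 60.0
```

Call:
jog_arm(
  targets=[
    {"rx": 0, "ry": 0, "rz": 0, "dx": 0, "dy": 0, "dz": -0.01, "claw": -1},
    {"rx": 0, "ry": 0, "rz": 0, "dx": 0, "dy": 0, "dz": -0.02, "claw": -1},
    {"rx": 0, "ry": 0, "rz": 0, "dx": 0, "dy": -0.0139, "dz": -0.03, "claw": -1},
    {"rx": 0, "ry": 0, "rz": 0, "dx": 0, "dy": -0.0139, "dz": -0.03, "claw": -1},
    {"rx": 0, "ry": 0, "rz": 0, "dx": 0, "dy": -0.0139, "dz": -0.03, "claw": -1},
    {"rx": 0, "ry": 0, "rz": 0, "dx": 0, "dy": -0.0139, "dz": -0.03, "claw": -1},
    {"rx": 0, "ry": 0, "rz": 0, "dx": 0, "dy": -0.0139, "dz": -0.03, "claw": -1},
    {"rx": 0, "ry": 0, "rz": 0, "dx": 0, "dy": -0.0139, "dz": -0.03, "claw": -1},
    {"rx": 0, "ry": 0, "rz": 0, "dx": 0, "dy": -0.0139, "dz": -0.03, "claw": -1},
    {"rx": 0, "ry": 0, "rz": 0, "dx": 0, "dy": -0.0139, "dz": -0.03, "claw": -1},
    {"rx": 0, "ry": 0, "rz": 0, "dx": 0, "dy": 0, "dz": -0.02, "claw": -1},
    {"rx": 0, "ry": 0, "rz": -4, "dx": 0, "dy": 0, "dz": 0, "claw": -1},
    {"rx": 0, "ry": 0, "rz": -7, "dx": 0, "dy": 0, "dz": 0, "claw": -1},
    {"rx": 0, "ry": 0, "rz": -7, "dx": 0, "dy": 0, "dz": 0, "claw": -1},
    {"rx": 0, "ry": 0, "rz": -7, "dx": 0, "dy": 0, "dz": 0, "claw": -1},
    {"rx": 0, "ry": 0, "rz": -7, "dx": 0, "dy": 0, "dz": 0, "claw": -1},
    {"rx": 0, "ry": 0, "rz": -7, "dx": 0, "dy": 0, "dz": 0, "claw": -1},
    {"rx": 0, "ry": 0, "rz": -7, "dx": 0, "dy": 0, "dz": 0, "claw": -1},
    {"rx": 0, "ry": 0, "rz": -7, "dx": 0, "dy": 0, "dz": 0, "claw": -1},
    {"rx": 0, "ry": 0, "rz": -7, "dx": 0, "dy": 0, "dz": 0, "claw": -1},
  ],
)

```text
time: 33.75
tcp_pos: [453.0, -292.0, 305.0]
tcp_rot: [-179.9, 0.0, 64.0]
ft_force: [-0.5, -0.1, -1.3]
width: 17.3
grasp_force: 60.0
```

Call:
jog_arm(
  targets=[
    {"rx": 0, "ry": 0, "rz": -7, "dx": 0, "dy": 0, "dz": 0, "claw": -1},
    {"rx": 0, "ry": 0, "rz": -7, "dx": 0, "dy": 0, "dz": 0, "claw": -1},
    {"rx": 0, "ry": 0, "rz": -7, "dx": 0, "dy": 0, "dz": 0, "claw": -1},
    {"rx": 0, "ry": 0, "rz": -5.3, "dx": 0, "dy": 0, "dz": 0, "claw": -1},
    {"rx": 0, "ry": 0, "rz": 0, "dx": 0, "dy": 0, "dz": 0, "claw": -1},
    {"rx": 0, "ry": -4, "rz": 0, "dx": 0, "dy": 0, "dz": 0, "claw": -1},
    {"rx": 0, "ry": -4, "rz": 0, "dx": 0, "dy": 0, "dz": 0, "claw": -1},
    {"rx": 0, "ry": -4, "rz": 0, "dx": 0, "dy": 0, "dz": 0, "claw": -1},
    {"rx": 0, "ry": -4, "rz": 0, "dx": 0, "dy": 0, "dz": 0, "claw": -1},
    {"rx": 0, "ry": -4, "rz": 0, "dx": 0, "dy": 0, "dz": 0, "claw": -1},
    {"rx": 0, "ry": 0, "rz": 0, "dx": 0, "dy": 0, "dz": 0, "claw": -1},
    {"rx": 0, "ry": 0, "rz": 0, "dx": 0, "dy": 0, "dz": 0, "claw": -1},
  ],
)

```text
time: 34.95
tcp_pos: [453.7, -291.8, 305.1]
tcp_rot: [180.0, 19.9, 90.0]
ft_force: [-0.2, -0.7, -1.9]
width: 17.5
grasp_force: 60.0
```

```bash
python3 - <<'E'
from h import *
from plant import manip
f=shot("side","s6"); g=shot("scene","c6"); o=manip.get_obs(); print(np.round(o["tcp_pos"],1),np.round(o["tcp_rot"],1),np.round(o["joints"]))
a=cv2.resize(f["pixels"][150:300,170:320,::-1],(400,400),interpolation=cv2.INTER_CUBIC); b=cv2.resize(g["pixels"][60:210,130:280,::-1],(400,400),interpolation=cv2.INTER_CUBIC)
cv2.imwrite("pics/m6.png",np.hstack([a,b]))
E
```

```text
[ 453.6 -293.   305.3] [180.   20.   89.9] [ 26.  17. -13. 106.  29.  55.  -2.]
```

View pics/m6.png

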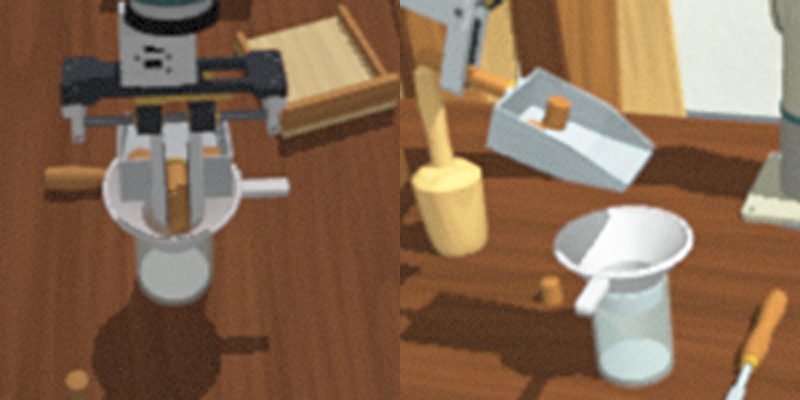

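The scoop is centred over the funnel mouth with both plugs still in it, and the tray lies flat. I tilt further to pour.

Call:
jog_arm(
  targets=[
    {"rx": 0, "ry": -4, "rz": 0, "dx": 0, "dy": 0, "dz": 0, "claw": -1},
    {"rx": 0, "ry": -4, "rz": 0, "dx": 0, "dy": 0, "dz": 0, "claw": -1},
    {"rx": 0, "ry": -4, "rz": 0, "dx": 0, "dy": 0, "dz": 0, "claw": -1},
    {"rx": 0, "ry": -3, "rz": 0, "dx": 0, "dy": 0, "dz": 0, "claw": -1},
    {"rx": 0, "ry": -3, "rz": 0, "dx": 0, "dy": 0, "dz": 0, "claw": -1},
    {"rx": 0, "ry": -3, "rz": 0, "dx": 0, "dy": 0, "dz": 0, "claw": -1},
    {"rx": 0, "ry": -3, "rz": 0, "dx": 0, "dy": 0, "dz": 0, "claw": -1},
    {"rx": 0, "ry": -3, "rz": 0, "dx": 0, "dy": 0, "dz": 0, "claw": -1},
    {"rx": 0, "ry": -3, "rz": 0, "dx": 0, "dy": 0, "dz": 0, "claw": -1},
    {"rx": 0, "ry": -3, "rz": 0, "dx": 0, "dy": 0, "dz": 0, "claw": -1},
    {"rx": 0, "ry": -3, "rz": 0, "dx": 0, "dy": 0, "dz": 0, "claw": -1},
    {"rx": 0, "ry": 0, "rz": 0, "dx": 0, "dy": 0, "dz": 0, "claw": -1},
    {"rx": 0, "ry": 0, "rz": 0, "dx": 0, "dy": 0, "dz": 0, "claw": -1},
    {"rx": 0, "ry": 0, "rz": 0, "dx": 0, "dy": 0, "dz": 0, "claw": -1},
    {"rx": 0, "ry": 0, "rz": 0, "dx": 0, "dy": 0, "dz": 0, "claw": -1},
    {"rx": 0, "ry": 0, "rz": 0, "dx": 0, "dy": 0, "dz": 0, "claw": -1},
    {"rx": 0, "ry": 0, "rz": 0, "dx": 0, "dy": 0, "dz": 0, "claw": -1},
  ],
)

```text
time: 36.75
tcp_pos: [453.7, -292.2, 305.2]
tcp_rot: [179.9, 56.0, 89.9]
ft_force: [0.8, 2.6, -0.6]
width: 17.8
grasp_force: 60.0
```

```bash
python3 - <<'E'
from h import *
from seg import blobs
g=shot("scene","c7"); w=shot("wrist","w7"); d=shot("side","s7")
def cnt(n,roi,thr=150):
    im=load(n)["pixels"].astype(int)[roi[1]:roi[3],roi[0]:roi[2]]; m=((im[:,:,0]>thr)&(im[:,:,0]-im[:,:,2]>60)).astype(np.uint8)
    k,_,st,c=cv2.connectedComponentsWithStats(m); return [(int(s[4]),(c[i]+[roi[0],roi[1]]).round().tolist()) for i,s in enumerate(st) if i and s[4]>8]
# scoop + jar area in scene view, before / after ; wood-coloured blobs
for n in ("c6","c7"): print(n,cnt(n,(160,85,255,205)),cnt(n,(160,85,255,205),110)[:8])
for n in ("s6","s7"): print(n,cnt(n,(180,190,300,330),130))
E
```

```text
c6 [(152, [166.0, 90.0]), (645, [218.0, 93.0]), (89, [188.0, 102.0]), (67, [161.0, 140.0]), (72, [187.0, 168.0])] [(217, [164.0, 95.0]), (1054, [225.0, 99.0]), (102, [188.0, 102.0]), (3409, [210.0, 158.0]), (162, [167.0, 199.0]), (83, [196.0, 203.0])]
c7 [(741, [216.0, 93.0]), (81, [168.0, 94.0]), (11, [169.0, 105.0]), (32, [160.0, 142.0])] [(1766, [216.0, 103.0]), (254, [166.0, 100.0]), (1769, [241.0, 166.0]), (48, [161.0, 143.0]), (345, [181.0, 159.0]), (136, [166.0, 200.0]), (98, [194.0, 203.0])]
s6 [(15, [249.0, 206.0]), (18, [222.0, 207.0]), (82, [236.0, 215.0]), (105, [198.0, 214.0]), (53, [198.0, 292.0])]
s7 [(14, [277.0, 190.0]), (105, [198.0, 214.0]), (34, [236.0, 222.0])]
```

```bash
python3 - <<'E'
from h import *
c=load("c7")["pixels"][:,:,::-1]; s=load("s7")["pixels"][:,:,::-1]; w=load("w7")["pixels"][:,:,::-1]
I=lambda a,b:cv2.resize(a,b,interpolation=cv2.INTER_CUBIC)
top=np.hstack([I(c[80:215,130:310],(400,300)),I(s[190:325,160:340],(400,300))])
bot=np.hstack([I(w,(400,300)),I(c,(400,300))])
cv2.imwrite("pics/m7.png",np.vstack([top,bot]))
E
```

```text
(no output)
```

View pics/m7.png

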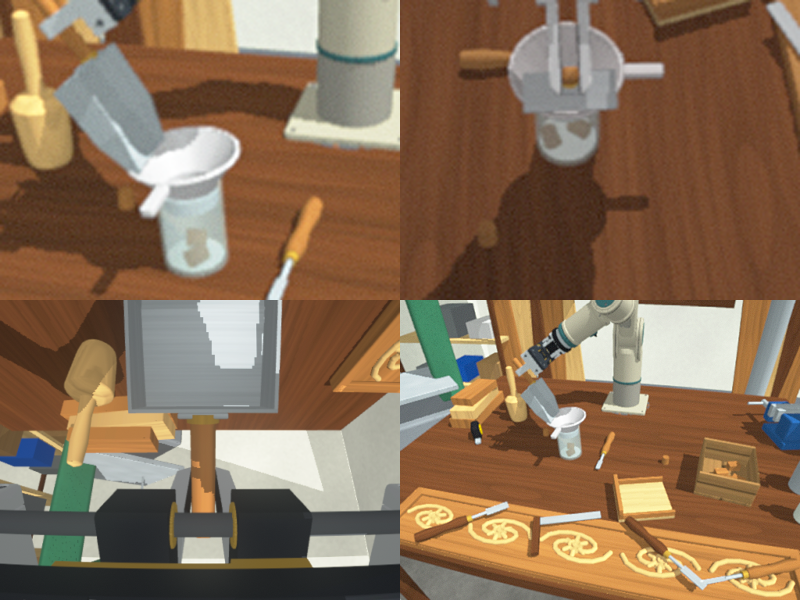

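Both plugs are in the jar, the scoop is empty, and the strays are still in place at (125,197) top-left and (665,460) bottom-right. I untilt and return the scoop.

Call:
jog_arm(
  targets=[
    {"rx": 0, "ry": 0, "rz": 0, "dx": -0.0166, "dy": 0, "dz": -0.0112, "claw": -1},
    {"rx": 0, "ry": 8, "rz": 0, "dx": 0, "dy": 0, "dz": 0, "claw": -1},
    {"rx": 0, "ry": 8, "rz": 0, "dx": 0, "dy": 0, "dz": 0, "claw": -1},
    {"rx": 0, "ry": 8, "rz": 0, "dx": 0, "dy": 0, "dz": 0, "claw": -1},
    {"rx": 0, "ry": 8, "rz": 0, "dx": 0, "dy": 0, "dz": 0, "claw": -1},
    {"rx": 0, "ry": 8, "rz": 0, "dx": 0, "dy": 0, "dz": 0, "claw": -1},
    {"rx": 0, "ry": 8, "rz": 0, "dx": 0, "dy": 0, "dz": 0, "claw": -1},
    {"rx": 0, "ry": 8, "rz": 0, "dx": 0, "dy": 0, "dz": 0, "claw": -1},
    {"rx": 0, "ry": 0, "rz": 8.4, "dx": 0, "dy": 0, "dz": 0, "claw": -1},
    {"rx": 0, "ry": 0, "rz": 8.4, "dx": 0, "dy": 0, "dz": 0, "claw": -1},
    {"rx": 0, "ry": 0, "rz": 8.4, "dx": 0, "dy": 0, "dz": 0, "claw": -1},
    {"rx": 0, "ry": 0, "rz": 8.4, "dx": 0, "dy": 0, "dz": 0, "claw": -1},
    {"rx": 0, "ry": 0, "rz": 8.4, "dx": 0, "dy": 0, "dz": 0, "claw": -1},
    {"rx": 0, "ry": 0, "rz": 8.4, "dx": 0, "dy": 0, "dz": 0, "claw": -1},
    {"rx": 0, "ry": 0, "rz": 8.4, "dx": 0, "dy": 0, "dz": 0, "claw": -1},
    {"rx": 0, "ry": 0, "rz": 8.4, "dx": 0, "dy": 0, "dz": 0, "claw": -1},
    {"rx": 0, "ry": 0, "rz": 8.4, "dx": 0, "dy": 0, "dz": 0, "claw": -1},
    {"rx": 0, "ry": 0, "rz": 8.4, "dx": 0, "dy": 0, "dz": 0, "claw": -1},
    {"rx": 0, "ry": 0, "rz": 2.3, "dx": 0, "dy": 0, "dz": 0, "claw": -1},
    {"rx": 0, "ry": 0, "rz": 0, "dx": 0, "dy": 0, "dz": 0, "claw": -1},
  ],
)

```text
time: 38.9
tcp_pos: [452.2, -292.3, 324.6]
tcp_rot: [-180.0, 0.2, 3.7]
ft_force: [0.0, -0.4, -2.0]
width: 17.3
grasp_force: 60.0
```

Call:
jog_arm(
  targets=[
    {"rx": 0, "ry": 0, "rz": 0, "dx": 0.001, "dy": 0.037, "dz": 0, "claw": -1},
    {"rx": 0, "ry": 0, "rz": 0, "dx": 0.001, "dy": 0.037, "dz": 0, "claw": -1},
    {"rx": 0, "ry": 0, "rz": 0, "dx": 0, "dy": 0.037, "dz": 0, "claw": -1},
    {"rx": 0, "ry": 0, "rz": 0, "dx": 0, "dy": 0, "dz": 0.045, "claw": -1},
    {"rx": 0, "ry": 0, "rz": 0, "dx": 0, "dy": 0, "dz": 0.045, "claw": -1},
    {"rx": 0, "ry": 0, "rz": 0, "dx": 0, "dy": 0, "dz": 0.045, "claw": -1},
    {"rx": 0, "ry": 0, "rz": 0, "dx": 0, "dy": 0, "dz": 0.045, "claw": -1},
    {"rx": 0, "ry": 0, "rz": 0, "dx": 0, "dy": 0, "dz": 0.045, "claw": -1},
    {"rx": 0, "ry": 0, "rz": 0, "dx": 0, "dy": 0, "dz": 0.04, "claw": -1},
    {"rx": 0, "ry": 0, "rz": 0, "dx": 0, "dy": 0, "dz": 0.02, "claw": -1},
    {"rx": 0, "ry": 0, "rz": 0, "dx": 0, "dy": 0, "dz": 0.01, "claw": -1},
    {"rx": 0, "ry": 0, "rz": 0, "dx": 0, "dy": 0, "dz": 0.006, "claw": -1},
    {"rx": 0, "ry": 0, "rz": 0, "dx": 0, "dy": 0, "dz": 0.003, "claw": -1},
    {"rx": 0, "ry": 0, "rz": 0, "dx": 0, "dy": 0, "dz": 0, "claw": -1},
    {"rx": 0, "ry": 0, "rz": 0, "dx": 0, "dy": 0, "dz": 0, "claw": -1},
  ],
)

```text
time: 40.4
tcp_pos: [463.6, -403.3, 22.2]
tcp_rot: [179.9, -0.1, 3.7]
ft_force: [0.9, 0.3, -1.9]
width: 17.7
grasp_force: 60.0
```

Call:
jog_arm(
  targets=[
    {"rx": 0, "ry": 0, "rz": 0, "dx": 0, "dy": 0, "dz": 0.003, "claw": -1},
    {"rx": 0, "ry": 0, "rz": 0, "dx": 0, "dy": 0, "dz": 0.002, "claw": -1},
    {"rx": 0, "ry": 0, "rz": 0, "dx": 0, "dy": 0, "dz": 0.0005, "claw": -1},
    {"rx": 0, "ry": 0, "rz": 0, "dx": 0, "dy": 0, "dz": 0, "claw": -1},
    {"rx": 0, "ry": 0, "rz": 0, "dx": 0, "dy": 0, "dz": 0, "claw": -1},
  ],
)

```text
time: 40.9
tcp_pos: [463.1, -402.9, 15.7]
tcp_rot: [180.0, -0.0, 3.7]
ft_force: [0.7, -0.9, 0.5]
width: 17.7
grasp_force: 60.0
```

Call:
jog_arm(
  targets=[
    {"rx": 0, "ry": 0, "rz": 0, "dx": 0, "dy": 0, "dz": 0.0005, "claw": -0.6},
    {"rx": 0, "ry": 0, "rz": 0, "dx": 0, "dy": 0, "dz": 0, "claw": -0.3},
    {"rx": 0, "ry": 0, "rz": 0, "dx": 0, "dy": 0, "dz": 0, "claw": -0.3},
    {"rx": 0, "ry": 0, "rz": 0, "dx": 0, "dy": 0, "dz": -0.02, "claw": -0.3},
    {"rx": 0, "ry": 0, "rz": 0, "dx": 0, "dy": 0, "dz": -0.04, "claw": -0.2},
    {"rx": 0, "ry": 0, "rz": 0, "dx": 0, "dy": 0, "dz": -0.045, "claw": 0},
    {"rx": 0, "ry": 0, "rz": 0, "dx": 0, "dy": 0, "dz": -0.04, "claw": 0},
    {"rx": 0, "ry": 0, "rz": -8.2, "dx": 0, "dy": 0, "dz": 0, "claw": 0},
    {"rx": 0, "ry": 0, "rz": -8.2, "dx": 0, "dy": 0, "dz": 0, "claw": 0},
    {"rx": 0, "ry": 0, "rz": -8.2, "dx": 0, "dy": 0, "dz": 0, "claw": 0},
    {"rx": 0, "ry": 0, "rz": -8.2, "dx": 0, "dy": 0, "dz": 0, "claw": 0},
    {"rx": 0, "ry": 0, "rz": -8.2, "dx": 0, "dy": 0, "dz": 0, "claw": 0},
    {"rx": 0, "ry": 0, "rz": -8.2, "dx": 0, "dy": 0, "dz": 0, "claw": 0},
    {"rx": 0, "ry": 0, "rz": 0, "dx": -0.0085, "dy": -0.0417, "dz": 0, "claw": 0},
    {"rx": 0, "ry": 0, "rz": 0, "dx": -0.0085, "dy": -0.0417, "dz": 0, "claw": 0},
    {"rx": 0, "ry": 0, "rz": 0, "dx": -0.0085, "dy": -0.0417, "dz": 0, "claw": 0},
    {"rx": 0, "ry": 0, "rz": 0, "dx": -0.0085, "dy": -0.0417, "dz": 0, "claw": 0},
    {"rx": 0, "ry": 0, "rz": 0, "dx": 0, "dy": 0, "dz": 0, "claw": 0},
    {"rx": 0, "ry": 0, "rz": 0, "dx": 0, "dy": 0, "dz": 0, "claw": 0},
    {"rx": 0, "ry": 0, "rz": 0, "dx": 0, "dy": 0, "dz": 0, "claw": 0},
  ],
)

```text
time: 42.9
tcp_pos: [311.0, -330.3, 160.4]
tcp_rot: [179.9, -0.0, 53.0]
ft_force: [0.4, -0.3, -0.5]
width: 47.0
grasp_force: 0.0
```

```bash
python3 - <<'E'
from seg import *
w=shot("wrist","w8"); print(np.round(w["pos"],1),np.round(w["rot"],1)); blobs(w,26.,thr=160,amin=100,roi=(0,0,512,225))
print("expected px",proj(w,[(346,-282,26)]))
for n,r in (("side",(180,230,260,320)),("scene",(140,120,220,200))): f=shot(n,n+"8"); print(n); blobs(f,14.,thr=110,amin=15,roi=r)
E
```

```text
[ 311.  -330.3  160.4] [179.9  -0.   53. ]
area 838.5 px [414. 206.] xyz [ 436.9 -456.5   26. ] size [24. 66.] dir [ -1. -88.]
area 4591.0 px [465. 196.] xyz [ 492.  -484.4   26. ] size [ 74. 126.] dir [ -2. -85.]
area 490.0 px [503. 176.] xyz [ 539.8 -489.3   26. ] size [18. 69.] dir [-12. -92.]
area 119.5 px [506. 151.] xyz [ 555.7 -465.3   26. ] size [11. 30.] dir [ -36. -116.]
area 2875.0 px [462.  28.] xyz [ 576.3 -324.1   26. ] size [105.  55.] dir [ -34. -119.]
area 30772.0 px [294. 112.] xyz [ 385.4 -296.1   26. ] size [338. 240.] dir [ -36. -119.]
area 38587.5 px [136. 112.] xyz [ 245.1 -190.    26. ] size [245. 278.] dir [ 43. -39.]
expected px [[258.50928228 130.45637828]]
side
area 17.0 px [216. 309.] xyz [ 394.5 -328.4   14. ] size [35. 10.] dir [85. -8.]
area 50.0 px [199. 292.] xyz [ 346.5 -274.5   14. ] size [22. 23.] dir [ 48. -50.]
area 116.0 px [256. 250.] xyz [ 513.2 -141.9   14. ] size [ 18. 130.] dir [ -3. -94.]
scene
area 3450.5 px [180. 160.] xyz [ 251.7 -348.3   14. ] size [332. 537.] dir [100.  18.]
```

```bash
cat >> seg.py <<'E'
def plug(f,guess,z=26.,half=28):
    u=np.round(proj(f,[(*guess,z)])[0]).astype(int); x0,y0=u-half
    p=cv2.GaussianBlur(f["pixels"],(3,3),0)[max(y0,0):y0+2*half,max(x0,0):x0+2*half]; L=cv2.cvtColor(p,cv2.COLOR_RGB2GRAY)
    t,m=cv2.threshold(L,0,255,cv2.THRESH_OTSU)
    for c in sorted(cv2.findContours(m,0,1)[0],key=cv2.contourArea)[-3:]:
        if cv2.contourArea(c)<40: continue
        (cx,cy),r=cv2.minEnclosingCircle(c); uv=[(cx+max(x0,0),cy+max(y0,0))]
        M=cv2.moments(c); uc=[(M["m10"]/M["m00"]+max(x0,0),M["m01"]/M["m00"]+max(y0,0))]
        print("thr",t,"area",cv2.contourArea(c),"r",round(r,1),"circle",np.round(uv,1),np.round(atz(f,uv,z)[0],1),"centroid",np.round(atz(f,uc,z)[0],1))
E
python3 - <<'E'
from seg import *
w=load("w8"); plug(w,(346,-282))
p=w["pixels"][115:147:2,240:280:2]; print(p[:,:,0])
E
```

```text
thr 149.0 area 320.0 r 10.6 circle [[259.5 130. ]] [ 347.1 -282.3   26. ] centroid [ 347.1 -282.2   26. ]
[[165 165 162 159 159 166 166 166 170 170 171 173 171 174 179 182 176 164
  136 129]
 [167 165 165 161 158 161 166 165 168 170 170 173 171 173 176 181 182 180
  173 169]
 [168 167 166 163 162 158 163 167 170 175 194 175 173 174 174 179 182 182
  178 174]
 [167 169 167 165 164 162 159 206 242 249 249 247 224 182 175 175 179 184
  182 178]
 [164 168 169 167 165 165 206 248 249 249 248 247 248 238 178 174 176 181
  184 180]
 [164 166 169 169 167 191 245 247 248 249 249 250 250 250 231 173 174 179
  183 184]
 [165 162 166 169 169 229 249 250 251 251 250 249 248 247 245 185 175 175
  180 184]
 [165 165 164 167 173 244 250 249 248 247 247 247 246 246 246 198 174 174
  176 181]
 [165 165 163 164 171 238 247 246 247 246 246 246 246 246 246 191 160 175
  175 179]
 [162 165 165 163 166 231 246 246 246 246 246 246 247 248 247 175 128 173
  175 175]
 [162 164 165 166 165 206 245 246 247 248 248 249 248 246 241 138 150 171
  174 175]
 [163 162 164 166 165 166 233 248 248 246 245 244 241 239 165 109 119 168
  171 175]
 [165 162 161 165 162 164 146 209 239 240 239 240 235 162 109 105 110 125
  170 174]
 [167 165 162 162 165 162 164 133 132 166 169 166 125 111 108 106 105 148
  171 171]
 [170 166 163 161 164 163 162 159 117 116 116 115 115 113 110 107 105 115
  164 171]
 [170 169 166 164 162 164 163 162 136 116 117 116 115 115 112 109 106 110
  156 168]]
```

Call:
jog_arm(
  newtons=15,
  targets=[
    {"rx": 0, "ry": 0, "rz": 0, "dx": 0.03, "dy": 0, "dz": 0, "claw": 0},
    {"rx": 0, "ry": 0, "rz": 0, "dx": 0.03, "dy": 0, "dz": 0, "claw": 0},
    {"rx": 0, "ry": 0, "rz": 0, "dx": 0, "dy": 0, "dz": 0.03, "claw": 0},
    {"rx": 0, "ry": 0, "rz": 0, "dx": 0, "dy": 0, "dz": 0.045, "claw": 0},
    {"rx": 0, "ry": 0, "rz": 0, "dx": 0, "dy": 0, "dz": 0.045, "claw": 0},
    {"rx": 0, "ry": 0, "rz": 0, "dx": 0, "dy": 0, "dz": 0.025, "claw": 0},
    {"rx": 0, "ry": 0, "rz": 0, "dx": 0, "dy": 0, "dz": 0.01, "claw": 0},
    {"rx": 0, "ry": 0, "rz": 0, "dx": 0, "dy": 0, "dz": 0, "claw": 0},
    {"rx": 0, "ry": 0, "rz": 0, "dx": 0, "dy": 0, "dz": 0, "claw": -0.4},
    {"rx": 0, "ry": 0, "rz": 0, "dx": 0, "dy": 0, "dz": 0, "claw": -0.8},
    {"rx": 0, "ry": 0, "rz": 0, "dx": 0, "dy": 0, "dz": 0, "claw": -0.8},
    {"rx": 0, "ry": 0, "rz": 0, "dx": 0, "dy": 0, "dz": 0, "claw": -0.8},
    {"rx": 0, "ry": 0, "rz": 0, "dx": 0, "dy": 0, "dz": 0, "claw": -0.8},
    {"rx": 0, "ry": 0, "rz": 0, "dx": 0, "dy": 0, "dz": -0.02, "claw": -0.8},
    {"rx": 0, "ry": 0, "rz": 0, "dx": 0, "dy": 0, "dz": -0.045, "claw": -0.8},
    {"rx": 0, "ry": 0, "rz": 0, "dx": 0, "dy": 0, "dz": -0.045, "claw": -0.8},
    {"rx": 0, "ry": 0, "rz": 0, "dx": 0, "dy": 0, "dz": -0.045, "claw": -0.8},
    {"rx": 0, "ry": 0, "rz": 0, "dx": 0, "dy": 0, "dz": -0.04, "claw": -0.8},
    {"rx": 0, "ry": 0, "rz": 0, "dx": 0, "dy": 0, "dz": 0, "claw": -0.8},
  ],
)

```text
time: 44.95
tcp_pos: [347.8, -282.9, 208.0]
tcp_rot: [179.7, 0.1, 52.9]
ft_force: [0.9, -0.7, -0.0]
width: 22.9
grasp_force: 15.0
```

Call:
jog_arm(
  targets=[
    {"rx": 0, "ry": 0, "rz": 0, "dx": 0.044, "dy": -0.0005, "dz": 0, "claw": -0.8},
    {"rx": 0, "ry": 0, "rz": 0, "dx": 0.044, "dy": -0.0005, "dz": 0, "claw": -0.8},
    {"rx": 0, "ry": 0, "rz": 0, "dx": 0.044, "dy": -0.0005, "dz": 0, "claw": -0.8},
    {"rx": 0, "ry": 0, "rz": 0, "dx": 0.0437, "dy": -0.0005, "dz": 0, "claw": -0.8},
    {"rx": 0, "ry": 0, "rz": 0, "dx": 0, "dy": 0, "dz": 0.01, "claw": -0.8},
    {"rx": 0, "ry": 0, "rz": 0, "dx": 0, "dy": 0, "dz": 0.03, "claw": -0.8},
    {"rx": 0, "ry": 0, "rz": 0, "dx": 0, "dy": 0, "dz": 0.018, "claw": -0.8},
    {"rx": 0, "ry": 0, "rz": 0, "dx": 0, "dy": 0, "dz": 0, "claw": -0.8},
    {"rx": 0, "ry": 0, "rz": 0, "dx": 0, "dy": 0, "dz": 0, "claw": -0.2},
    {"rx": 0, "ry": 0, "rz": 0, "dx": 0, "dy": 0, "dz": 0, "claw": -0.2},
    {"rx": 0, "ry": 0, "rz": 0, "dx": 0, "dy": 0, "dz": 0, "claw": -0.2},
    {"rx": 0, "ry": 0, "rz": 0, "dx": 0, "dy": 0, "dz": -0.03, "claw": -0.2},
    {"rx": 0, "ry": 0, "rz": 0, "dx": 0, "dy": 0, "dz": -0.03, "claw": 0},
    {"rx": 0, "ry": 0, "rz": 0, "dx": 0, "dy": 0, "dz": 0, "claw": 0},
    {"rx": 0, "ry": 0, "rz": 0, "dx": 0, "dy": 0, "dz": 0, "claw": 0},
  ],
)

```text
time: 46.45
tcp_pos: [449.6, -140.2, 206.1]
tcp_rot: [-179.9, 0.0, 52.9]
ft_force: [-0.4, 0.6, -0.4]
width: 47.0
grasp_force: 0.0
```

```bash
python3 - <<'E'
from seg import *
s=shot("side","s9"); c=shot("scene","c9"); print("stray2"); blobs(s,14.,thr=110,amin=10,roi=(200,130,250,175)); 
print("jar: darker plug pixels in jar, side then scene, before/after")
b=load("s7")
for f in (b,s): p=f["pixels"][240:265,215:250].astype(int); print(((p[:,:,0]-p[:,:,2])>25).sum(),)
plug(s,(435,210),14,12)
E
```

```text
stray2
area 21.5 px [247. 164.] xyz [506.4 205.2  14. ] size [14. 43.] dir [ -3. -93.]
jar: darker plug pixels in jar, side then scene, before/after
273
297
thr 84.0 area 44.5 r 9.1 circle [[228.  153.5]] [443.4 262.1  14. ] centroid [448.6 262.3  14. ]
thr 84.0 area 170.0 r 15.2 circle [[224.  163.5]] [428.3 214.   14. ] centroid [423.4 191.6  14. ]
```

Call:
jog_arm(
  targets=[
    {"rx": 0, "ry": 0, "rz": 0, "dx": 0.0301, "dy": -0.0318, "dz": 0, "claw": 0},
    {"rx": 0, "ry": 0, "rz": 0, "dx": 0.0301, "dy": -0.0318, "dz": 0, "claw": 0},
    {"rx": 0, "ry": 0, "rz": 0, "dx": 0.0301, "dy": -0.0318, "dz": 0, "claw": 0},
    {"rx": 0, "ry": 0, "rz": 0, "dx": 0.0301, "dy": -0.0318, "dz": 0, "claw": 0},
    {"rx": 0, "ry": 0, "rz": 0, "dx": 0.0301, "dy": -0.0318, "dz": 0, "claw": 0},
    {"rx": 0, "ry": 0, "rz": 0, "dx": 0.0301, "dy": -0.0318, "dz": 0, "claw": 0},
    {"rx": 0, "ry": 0, "rz": 0, "dx": 0.0301, "dy": -0.0318, "dz": 0, "claw": 0},
    {"rx": 0, "ry": 0, "rz": 0, "dx": 0, "dy": 0, "dz": 0, "claw": 0},
    {"rx": 0, "ry": 0, "rz": 0, "dx": 0, "dy": 0, "dz": 0, "claw": 0},
    {"rx": 0, "ry": 0, "rz": 0, "dx": 0, "dy": 0, "dz": 0, "claw": 0},
  ],
)

```text
time: 47.55
tcp_pos: [398.1, 161.1, 205.3]
tcp_rot: [-179.7, 0.2, 52.9]
ft_force: [-0.6, 0.0, -0.1]
width: 47.1
grasp_force: 0.0
```

```bash
python3 - <<'E'
from seg import *
w=shot("wrist","w9"); print(np.round(w["pos"],1),np.round(w["rot"],1),proj(w,[(435,210,26)])); plug(w,(435,210)); blobs(w,26.,thr=215,amin=60,roi=(0,0,512,225))
E
```

```text
[398.1 161.1 205.3] [-179.7    0.2   52.9] [[260.49768678 128.000704  ]]
thr 127.0 area 232.5 r 9.0 circle [[261.8 127.6]] [436.5 209.4  26. ] centroid [436.4 209.5  26. ]
area 174.0 px [263. 129.] xyz [436.5 208.   26. ] size [19. 17.] dir [  7. -81.]
area 594.0 px [387. 111.] xyz [569.9 133.2  26. ] size [  8. 149.] dir [ 15. -72.]
area 737.0 px [480. 114.] xyz [661.   61.9  26. ] size [126.  11.] dir [ 17. -68.]
area 260.0 px [482.  26.] xyz [713.6 149.2  26. ] size [ 5. 96.] dir [ 10. -73.]
area 682.0 px [170.  14.] xyz [430.8 374.   26. ] size [47. 29.] dir [ -38. -129.]
area 249.0 px [123.  28.] xyz [377.5 396.2  26. ] size [ 5. 72.] dir [-12. -98.]
```

Call:
jog_arm(
  newtons=15,
  targets=[
    {"rx": 0, "ry": 0, "rz": 0, "dx": 0.0308, "dy": 0.0007, "dz": 0, "claw": 0},
    {"rx": 0, "ry": 0, "rz": 0, "dx": 0.0308, "dy": 0.0007, "dz": 0, "claw": 0},
    {"rx": 0, "ry": 0, "rz": 0, "dx": 0, "dy": 0, "dz": 0.045, "claw": 0},
    {"rx": 0, "ry": 0, "rz": 0, "dx": 0, "dy": 0, "dz": 0.045, "claw": 0},
    {"rx": 0, "ry": 0, "rz": 0, "dx": 0, "dy": 0, "dz": 0.045, "claw": 0},
    {"rx": 0, "ry": 0, "rz": 0, "dx": 0, "dy": 0, "dz": 0.04, "claw": 0},
    {"rx": 0, "ry": 0, "rz": 0, "dx": 0, "dy": 0, "dz": 0.018, "claw": 0},
    {"rx": 0, "ry": 0, "rz": 0, "dx": 0, "dy": 0, "dz": 0.007, "claw": 0},
    {"rx": 0, "ry": 0, "rz": 0, "dx": 0, "dy": 0, "dz": 0, "claw": 0},
    {"rx": 0, "ry": 0, "rz": 0, "dx": 0, "dy": 0, "dz": 0, "claw": -0.4},
    {"rx": 0, "ry": 0, "rz": 0, "dx": 0, "dy": 0, "dz": 0, "claw": -0.8},
    {"rx": 0, "ry": 0, "rz": 0, "dx": 0, "dy": 0, "dz": 0, "claw": -0.8},
    {"rx": 0, "ry": 0, "rz": 0, "dx": 0, "dy": 0, "dz": 0, "claw": -0.8},
    {"rx": 0, "ry": 0, "rz": 0, "dx": 0, "dy": 0, "dz": 0, "claw": -0.8},
    {"rx": 0, "ry": 0, "rz": 0, "dx": 0, "dy": 0, "dz": -0.02, "claw": -0.8},
    {"rx": 0, "ry": 0, "rz": 0, "dx": 0, "dy": 0, "dz": -0.045, "claw": -0.8},
    {"rx": 0, "ry": 0, "rz": 0, "dx": 0, "dy": 0, "dz": -0.045, "claw": -0.8},
    {"rx": 0, "ry": 0, "rz": 0, "dx": 0, "dy": 0, "dz": -0.045, "claw": -0.8},
    {"rx": 0, "ry": 0, "rz": 0, "dx": 0, "dy": 0, "dz": -0.045, "claw": -0.8},
    {"rx": 0, "ry": 0, "rz": 0, "dx": 0, "dy": 0, "dz": 0, "claw": -0.8},
  ],
)

```text
time: 49.6
tcp_pos: [439.8, 213.1, 211.4]
tcp_rot: [180.0, -0.5, 52.9]
ft_force: [0.8, 1.4, 0.2]
width: 22.6
grasp_force: 15.0
```

Call:
jog_arm(
  targets=[
    {"rx": 0, "ry": 0, "rz": 0, "dx": -0.0338, "dy": 0.028, "dz": 0, "claw": -0.8},
    {"rx": 0, "ry": 0, "rz": 0, "dx": -0.0338, "dy": 0.028, "dz": 0, "claw": -0.8},
    {"rx": 0, "ry": 0, "rz": 0, "dx": -0.0338, "dy": 0.028, "dz": 0, "claw": -0.8},
    {"rx": 0, "ry": 0, "rz": 0, "dx": -0.0338, "dy": 0.028, "dz": 0, "claw": -0.8},
    {"rx": 0, "ry": 0, "rz": 0, "dx": -0.0338, "dy": 0.028, "dz": 0, "claw": -0.8},
    {"rx": 0, "ry": 0, "rz": 0, "dx": -0.0338, "dy": 0.028, "dz": 0, "claw": -0.8},
    {"rx": 0, "ry": 0, "rz": 0, "dx": -0.0338, "dy": 0.028, "dz": 0, "claw": -0.8},
    {"rx": 0, "ry": 0, "rz": 0, "dx": -0.0338, "dy": 0.028, "dz": 0, "claw": -0.8},
    {"rx": 0, "ry": 0, "rz": 0, "dx": 0, "dy": 0, "dz": 0, "claw": -0.8},
    {"rx": 0, "ry": 0, "rz": 0, "dx": 0, "dy": 0, "dz": 0.01, "claw": -0.8},
    {"rx": 0, "ry": 0, "rz": 0, "dx": 0, "dy": 0, "dz": 0.03, "claw": -0.8},
    {"rx": 0, "ry": 0, "rz": 0, "dx": 0, "dy": 0, "dz": 0.016, "claw": -0.8},
    {"rx": 0, "ry": 0, "rz": 0, "dx": 0, "dy": 0, "dz": 0, "claw": -0.8},
    {"rx": 0, "ry": 0, "rz": 0, "dx": 0, "dy": 0, "dz": 0, "claw": -0.2},
    {"rx": 0, "ry": 0, "rz": 0, "dx": 0, "dy": 0, "dz": 0, "claw": -0.2},
    {"rx": 0, "ry": 0, "rz": 0, "dx": 0, "dy": 0, "dz": 0, "claw": -0.2},
    {"rx": 0, "ry": 0, "rz": 0, "dx": 0, "dy": 0, "dz": -0.03, "claw": -0.2},
    {"rx": 0, "ry": 0, "rz": 0, "dx": 0, "dy": 0, "dz": -0.04, "claw": 0},
    {"rx": 0, "ry": 0, "rz": 0, "dx": 0, "dy": 0, "dz": 0, "claw": 0},
  ],
)

```text
time: 51.5
tcp_pos: [456.2, -140.2, 223.9]
tcp_rot: [179.7, -0.2, 53.0]
ft_force: [0.5, 0.6, -0.0]
width: 46.3
grasp_force: 0.0
```

Call:
jog_arm(
  targets=[
    {"rx": 0, "ry": 0, "rz": 0, "dx": 0.0197, "dy": 0.0264, "dz": 0, "claw": 0},
    {"rx": 0, "ry": 0, "rz": 0, "dx": 0.0197, "dy": 0.0264, "dz": 0, "claw": 0},
    {"rx": 0, "ry": 0, "rz": 0, "dx": 0.0197, "dy": 0.0264, "dz": 0, "claw": 0},
    {"rx": 0, "ry": 0, "rz": -8.47, "dx": 0, "dy": 0, "dz": 0, "claw": 0},
    {"rx": 0, "ry": 0, "rz": -8.47, "dx": 0, "dy": 0, "dz": 0, "claw": 0},
    {"rx": 0, "ry": 0, "rz": -8.47, "dx": 0, "dy": 0, "dz": 0, "claw": 0},
    {"rx": 0, "ry": 0, "rz": -8.47, "dx": 0, "dy": 0, "dz": 0, "claw": 0},
    {"rx": 0, "ry": 0, "rz": -8.47, "dx": 0, "dy": 0, "dz": 0, "claw": 0},
    {"rx": 0, "ry": 0, "rz": -8.47, "dx": 0, "dy": 0, "dz": 0, "claw": 0},
    {"rx": 0, "ry": 0, "rz": -8.47, "dx": 0, "dy": 0, "dz": 0, "claw": 0},
    {"rx": 0, "ry": 0, "rz": -8.47, "dx": 0, "dy": 0, "dz": 0, "claw": 0},
    {"rx": 0, "ry": 0, "rz": -8.47, "dx": 0, "dy": 0, "dz": 0, "claw": 0},
    {"rx": 0, "ry": 0, "rz": -8.47, "dx": 0, "dy": 0, "dz": 0, "claw": 0},
    {"rx": 0, "ry": 0, "rz": -8.47, "dx": 0, "dy": 0, "dz": 0, "claw": 0},
    {"rx": 0, "ry": 0, "rz": -8.47, "dx": 0, "dy": 0, "dz": 0, "claw": 0},
    {"rx": 0, "ry": 0, "rz": -8.47, "dx": 0, "dy": 0, "dz": 0, "claw": 0},
    {"rx": 0, "ry": 0, "rz": -8.47, "dx": 0, "dy": 0, "dz": 0, "claw": 0},
    {"rx": 0, "ry": 0, "rz": -8.47, "dx": 0, "dy": 0, "dz": 0, "claw": 0},
    {"rx": 0, "ry": 0, "rz": 0, "dx": 0, "dy": 0, "dz": 0, "claw": 0},
    {"rx": 0, "ry": 0, "rz": 0, "dx": 0, "dy": 0, "dz": 0, "claw": 0},
  ],
)

```text
time: 53.5
tcp_pos: [551.3, -140.5, 218.6]
tcp_rot: [179.9, -0.2, 179.8]
ft_force: [-0.4, -0.0, 0.4]
width: 46.9
grasp_force: 0.0
```

```bash
python3 - <<'E'
from seg import *
w=shot("wrist","w10"); s=shot("side","s10"); c=shot("scene","c10")
print(np.round(w["pos"],1),np.round(w["rot"],1),"mouth px",proj(w,[(452,-141.5,154),(452,-141.5,87),(452,-141.5,8)]))
# white funnel mask: fit handle end + mouth
im=w["pixels"].astype(int); m=((im.min(2)>140)&(im.max(2)-im.min(2)<40)).astype(np.uint8); m[225:]=0
k,l,st,ce=cv2.connectedComponentsWithStats(m)
for i in np.argsort(-st[1:,4])[:3]+1: print("white",st[i],np.round(ce[i]))
hy=st[np.argmax(st[1:,4])+1]; 
for y in range(150,225,8):
    r=np.where(m[y])[0]; r=r[(r>180)&(r<340)]; print(y,(r.min(),r.max()) if len(r) else None,end="; ")
# plug colours inside the funnel/jar: orange components
o=((im[:,:,0]-im[:,:,2]>45)).astype(np.uint8); o[225:]=0; print(); print("orange px inside mouth", [int(o[y,200:320].sum()) for y in range(20,180,10)])
montage=None
for n,(f,g,roi) in dict(side=(load("side0"),s,(205,235,255,270)),scene=(load("scene0"),c,(195,155,240,210))).items():
    for h in (f,g): p=h["pixels"][roi[1]:roi[3],roi[0]:roi[2]].astype(int); print(n,int((p[:,:,0]-p[:,:,2]>25).sum()))
E
```

```text
[ 551.3 -140.5  218.6] [179.9  -0.2 179.8] mouth px [[258.0261603   82.30095443]
 [258.19208646  91.82277567]
 [258.31331781  98.78050145]]
white [  171     0   175   221 22896] [258.  84.]
white [  18  158  100   67 5361] [ 71. 193.]
white [346  97  14  65 540] [354. 134.]
150 (np.int64(208), np.int64(308)); 158 (np.int64(220), np.int64(297)); 166 (np.int64(242), np.int64(274)); 174 (np.int64(248), np.int64(266)); 182 (np.int64(248), np.int64(266)); 190 (np.int64(249), np.int64(266)); 198 (np.int64(249), np.int64(266)); 206 (np.int64(249), np.int64(266)); 214 (np.int64(249), np.int64(266)); 222 (np.int64(202), np.int64(317)); 
orange px inside mouth [0, 0, 0, 0, 0, 16, 22, 21, 21, 24, 10, 0, 0, 17, 51, 100]
side 1024
side 1019
scene 1091
scene 978
```

Call:
jog_arm(
  newtons=60,
  targets=[
    {"rx": 0, "ry": 0, "rz": 0, "dx": 0, "dy": 0, "dz": 0.03, "claw": 0},
    {"rx": 0, "ry": 0, "rz": 0, "dx": 0, "dy": 0, "dz": 0.035, "claw": 0},
    {"rx": 0, "ry": 0, "rz": 0, "dx": 0, "dy": 0, "dz": 0.02, "claw": 0},
    {"rx": 0, "ry": 0, "rz": 0, "dx": 0, "dy": 0, "dz": 0.004, "claw": 0},
    {"rx": 0, "ry": 0, "rz": 0, "dx": 0, "dy": 0, "dz": 0, "claw": 0},
    {"rx": 0, "ry": 0, "rz": 0, "dx": 0, "dy": 0, "dz": 0, "claw": 0},
    {"rx": 0, "ry": 0, "rz": 0, "dx": 0, "dy": 0, "dz": 0, "claw": -0.4},
    {"rx": 0, "ry": 0, "rz": 0, "dx": 0, "dy": 0, "dz": 0, "claw": -0.6},
    {"rx": 0, "ry": 0, "rz": 0, "dx": 0, "dy": 0, "dz": 0, "claw": -0.8},
    {"rx": 0, "ry": 0, "rz": 0, "dx": 0, "dy": 0, "dz": 0, "claw": -1},
    {"rx": 0, "ry": 0, "rz": 0, "dx": 0, "dy": 0, "dz": 0, "claw": -1},
    {"rx": 0, "ry": 0, "rz": 0, "dx": 0, "dy": 0, "dz": 0, "claw": -1},
    {"rx": 0, "ry": 0, "rz": 0, "dx": 0, "dy": 0, "dz": 0, "claw": -1},
    {"rx": 0, "ry": 0, "rz": 0, "dx": 0, "dy": 0, "dz": -0.003, "claw": -1},
    {"rx": 0, "ry": 0, "rz": 0, "dx": 0, "dy": 0, "dz": -0.005, "claw": -1},
    {"rx": 0, "ry": 0, "rz": 0, "dx": 0, "dy": 0, "dz": -0.005, "claw": -1},
    {"rx": 0, "ry": 0, "rz": 0, "dx": 0, "dy": 0, "dz": 0, "claw": -1},
  ],
)

```text
time: 55.35
tcp_pos: [551.3, -140.3, 143.6]
tcp_rot: [179.9, -0.2, -180.0]
ft_force: [-0.9, -1.4, -0.2]
width: 15.4
grasp_force: 60.0
```

Call:
jog_arm(
  targets=[
    {"rx": 0, "ry": 0, "rz": 0, "dx": 0, "dy": 0, "dz": -0.008, "claw": -1},
    {"rx": 0, "ry": 0, "rz": 0, "dx": 0, "dy": 0, "dz": -0.012, "claw": -1},
    {"rx": 0, "ry": 0, "rz": 0, "dx": 0, "dy": 0, "dz": -0.02, "claw": -1},
    {"rx": 0, "ry": 0, "rz": 0, "dx": 0, "dy": 0, "dz": -0.02, "claw": -1},
    {"rx": 0, "ry": 0, "rz": 0, "dx": 0, "dy": 0, "dz": 0, "claw": -1},
    {"rx": 0, "ry": 0, "rz": 0, "dx": -0.033, "dy": -0.0124, "dz": 0, "claw": -1},
    {"rx": 0, "ry": 0, "rz": 0, "dx": -0.033, "dy": -0.0124, "dz": 0, "claw": -1},
    {"rx": 0, "ry": 0, "rz": 0, "dx": -0.033, "dy": -0.0124, "dz": 0, "claw": -1},
    {"rx": 0, "ry": 0, "rz": 0, "dx": -0.033, "dy": -0.0124, "dz": 0, "claw": -1},
    {"rx": 0, "ry": 0, "rz": 8.35, "dx": 0, "dy": 0, "dz": 0, "claw": -1},
    {"rx": 0, "ry": 0, "rz": 8.35, "dx": 0, "dy": 0, "dz": 0, "claw": -1},
    {"rx": 0, "ry": 0, "rz": 8.35, "dx": 0, "dy": 0, "dz": 0, "claw": -1},
    {"rx": 0, "ry": 0, "rz": 8.35, "dx": 0, "dy": 0, "dz": 0, "claw": -1},
    {"rx": 0, "ry": 0, "rz": 8.35, "dx": 0, "dy": 0, "dz": 0, "claw": -1},
    {"rx": 0, "ry": 0, "rz": 8.35, "dx": 0, "dy": 0, "dz": 0, "claw": -1},
    {"rx": 0, "ry": 0, "rz": 8.35, "dx": 0, "dy": 0, "dz": 0, "claw": -1},
    {"rx": 0, "ry": 0, "rz": 8.35, "dx": 0, "dy": 0, "dz": 0, "claw": -1},
    {"rx": 0, "ry": 0, "rz": 0, "dx": 0, "dy": 0, "dz": 0, "claw": -1},
  ],
)

```text
time: 57.15
tcp_pos: [683.1, -189.7, 201.7]
tcp_rot: [-179.8, -0.2, 113.2]
ft_force: [-0.9, 0.2, -2.0]
width: 15.5
grasp_force: 60.0
```

Call:
jog_arm(
  targets=[
    {"rx": 0, "ry": 0, "rz": 0, "dx": 0, "dy": 0, "dz": 0.04, "claw": -1},
    {"rx": 0, "ry": 0, "rz": 0, "dx": 0, "dy": 0, "dz": 0.045, "claw": -1},
    {"rx": 0, "ry": 0, "rz": 0, "dx": 0, "dy": 0, "dz": 0.04, "claw": -1},
    {"rx": 0, "ry": 0, "rz": 0, "dx": 0, "dy": 0, "dz": 0.02, "claw": -1},
    {"rx": 0, "ry": 0, "rz": 0, "dx": 0, "dy": 0, "dz": 0.007, "claw": -1},
    {"rx": 0, "ry": 0, "rz": 0, "dx": 0, "dy": 0, "dz": 0, "claw": -1},
    {"rx": 0, "ry": 0, "rz": 0, "dx": 0, "dy": 0, "dz": 0, "claw": -1},
    {"rx": 0, "ry": 0, "rz": 0, "dx": 0, "dy": 0, "dz": 0, "claw": -1},
  ],
)

```text
time: 57.95
tcp_pos: [684.1, -189.7, 52.1]
tcp_rot: [-180.0, -0.1, 113.2]
ft_force: [-0.1, -0.2, -1.9]
width: 15.1
grasp_force: 60.0
```

Expected touchdown is near z 42–44.

Call:
jog_arm(
  targets=[
    {"rx": 0, "ry": 0, "rz": 0, "dx": 0, "dy": 0, "dz": 0.003, "claw": -1},
    {"rx": 0, "ry": 0, "rz": 0, "dx": 0, "dy": 0, "dz": 0.003, "claw": -1},
    {"rx": 0, "ry": 0, "rz": 0, "dx": 0, "dy": 0, "dz": 0.0015, "claw": -1},
    {"rx": 0, "ry": 0, "rz": 0, "dx": 0, "dy": 0, "dz": 0, "claw": -1},
    {"rx": 0, "ry": 0, "rz": 0, "dx": 0, "dy": 0, "dz": 0, "claw": -1},
  ],
)

```text
time: 58.45
tcp_pos: [682.9, -189.8, 42.9]
tcp_rot: [-179.8, -0.2, 113.2]
ft_force: [0.0, 0.5, -0.3]
width: 15.5
grasp_force: 60.0
```

Call:
jog_arm(
  targets=[
    {"rx": 0, "ry": 0, "rz": 0, "dx": 0, "dy": 0, "dz": 0.001, "claw": -1},
    {"rx": 0, "ry": 0, "rz": 0, "dx": 0, "dy": 0, "dz": 0, "claw": -1},
    {"rx": 0, "ry": 0, "rz": 0, "dx": 0, "dy": 0, "dz": 0, "claw": -0.6},
    {"rx": 0, "ry": 0, "rz": 0, "dx": 0, "dy": 0, "dz": 0, "claw": -0.2},
    {"rx": 0, "ry": 0, "rz": 0, "dx": 0, "dy": 0, "dz": 0, "claw": 0},
    {"rx": 0, "ry": 0, "rz": 0, "dx": 0, "dy": 0, "dz": 0, "claw": 0},
    {"rx": 0, "ry": 0, "rz": 0, "dx": 0, "dy": 0, "dz": -0.02, "claw": 0},
    {"rx": 0, "ry": 0, "rz": 0, "dx": 0, "dy": 0, "dz": -0.04, "claw": 0},
    {"rx": 0, "ry": 0, "rz": 0, "dx": 0, "dy": 0, "dz": -0.045, "claw": 0},
    {"rx": 0, "ry": 0, "rz": 0, "dx": 0, "dy": 0, "dz": -0.045, "claw": 0},
    {"rx": 0, "ry": 0, "rz": 0, "dx": 0, "dy": 0, "dz": -0.045, "claw": 0},
    {"rx": 0, "ry": 0, "rz": 0, "dx": -0.045, "dy": 0, "dz": -0.02, "claw": 0},
    {"rx": 0, "ry": 0, "rz": 0, "dx": -0.045, "dy": 0, "dz": -0.02, "claw": 0},
    {"rx": 0, "ry": 0, "rz": 0, "dx": -0.045, "dy": 0, "dz": -0.02, "claw": 0},
    {"rx": 0, "ry": 0, "rz": 0, "dx": 0, "dy": 0, "dz": 0, "claw": 0},
    {"rx": 0, "ry": 0, "rz": 0, "dx": 0, "dy": 0, "dz": 0, "claw": 0},
  ],
)

```text
time: 60.05
tcp_pos: [737.3, -314.6, 297.4]
tcp_rot: [-180.0, -0.2, 113.1]
ft_force: [-0.1, 0.9, -0.8]
width: 47.2
grasp_force: 0.0
```

```bash
python3 - <<'E'
from h import *
s=shot("side","s11")["pixels"][:,:,::-1]; c=shot("scene","c11")["pixels"][:,:,::-1]
I=lambda a,b:cv2.resize(a,b,interpolation=cv2.INTER_CUBIC)
z=np.hstack([I(s[180:280,190:290],(267,200)),I(c[145:220,185:285],(267,200)),I(s[85:160,200:300],(266,200))])
cv2.imwrite("pics/m11.png",np.vstack([np.hstack([I(c[60:300,70:470],(400,300)),I(s[60:384,60:384],(400,300))]),z]))
E
```

```text
(no output)
```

View pics/m11.png

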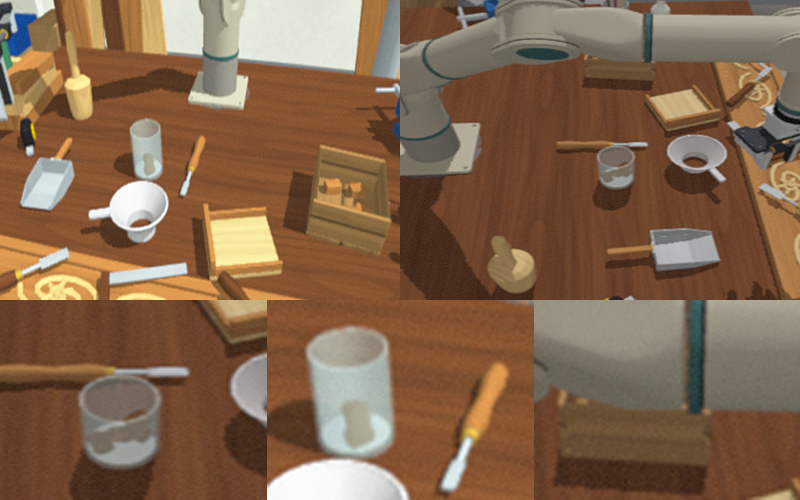

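The bench is clear: the plugs are in the jar, the offcuts are in the box, the funnel stands on its neck, the tray and scoop lie flat, and the gouge has not moved. I hand the job in.

```bash
python3 -c "
from plant import manip
print(manip.sign_off())"
```

```text
the job is handed in; nothing more can be done
None
```

The job is handed in, but no verdict came back: the four offcuts went into the box and four plugs into the jar through the funnel (I did not count them one by one in the last picture), the funnel stands on its neck, the tray and scoop lie flat, the jar is upright and the gouge has not moved.

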